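# Fetch a capacitor from a tilt-out bin

### The job

Tip the bin with the yellow pull forward until it rests open, take the grey boxed capacitor out of it and set it down (do not drop it) upright, terminals up, in the black kit tray. Then push that bin fully shut again. Keep the other two bins shut and leave the circuit board, the battery pack and the screwdriver where they are.

Things in the scene. Friction and masses are not known exactly. Their poses are not given: they have to be found in the camera images.
- base: fixed aluminium base board 12 mm thick, 190 (x) by 560 (y), under three equal bin housings that stand touching in a row on it, in any order, fronts flush, facing the robot. Origin on the bench, below the middle of the row's front; x points away from the robot, into the housings (the row may be yawed a little)
- housing_yellow: fixed off-white housing of the bin with the yellow pull, 180 wide (y), 200 high, 150 deep (x 0 to 150), 4 mm walls, open front. Origin: middle of its lower front edge, on the base board; x points in, z up. The roof's front edge is set back to x 35 (top at z 200); the side walls' front is cut back from (x 0, z 130) to (x 35, z 200)
- bin_yellow (a joint): tilt of the clear bin in that housing: 0 shut, 0.80 tipped forward (to the robot) on its stop. About 0.4 kg, light friction. Tipped a little it falls shut by itself; past its balance (about 0.4 rad empty, up to 0.7 with the capacitor at the back) it falls open and stays on its stop. As it tips, the capacitor slides into the corner of floor and front panel
- bin_yellow_pivot (a point): on the bin's pivot axis (along the housing's y), mid width, fixed: 20 mm behind the shut bin's front face, 20 above its underside. The bin, shut: front panel 178 high, 4 thick, top edge free; 162 wide inside; flat floor 118 deep, 4 thick; back wall 80 high; side walls 3 thick slope from 130 high at the panel to the back wall
- bin_yellow_pull (a point): middle of the yellow pull, on its shelf's upper face; shut: 155 above the bin's underside, 16 in front of its face. Tips with the bin. The pull is a channel open at the top: a shelf 120 wide sticking 32 out of the panel, with an upturned front edge 14 high, 3 thick; a finger enters the 29 mm gap behind the edge from above to draw the bin open or press it shut
- bin_red (a joint): tilt of the bin with the red pull (same make, holds heat sinks): 0 = shut; leave it shut
- bin_blue (a joint): tilt of the bin with the blue pull (same make, holds relays): 0 = shut; leave it shut
- capacitor: light grey boxed capacitor with a dark band on two sides, 50 (x) by 32 (y) by 60 (z) mm, about 0.12 kg, with two steel blade terminals 8 mm tall on top, 28 mm apart along x. Origin: centre of its underside, z up through the terminals. It starts upright on the floor of the yellow-pull bin
- tray: open black plastic kit tray, fixed, 160 (x) by 130 (y) outside, 20 high, walls and floor 4 thick. Origin: centre of its underside, z up
- board: loose circuit board 100 by 80 mm with parts up to 35 mm high; leave alone. Origin: centre of its underside
- battery: loose battery pack, two blue cells side by side with a yellow band, 66 by 38 by 19 mm; leave alone. Origin: centre of its underside, x along the cells
- screwdriver: loose screwdriver with red handle, 180 mm long, lying along its x, about 30 mm high; leave alone

How it is judged:
On the way, in this order (a step that is already met when the one before it is completed fails the run):
1. the bin with the yellow pull is tipped open onto its stop (value of joint bin_yellow above 0.72 rad), for 0.3 s.
2. the capacitor is brought down to the tray floor (underside less than 15 mm above it) while the fingers still hold it (z of capacitor in the frame of tray below 0.019 m and x of capacitor in the frame of tray between -0.075 and 0.075 m and y of capacitor in the frame of tray between -0.06 and 0.06 m and contact force between the fingers and capacitor above 0.5 N), for 0.1 s.
At the end, for the whole second after the job is handed in: The capacitor stands at rest on the tray floor inside the walls, terminals up within 0.1 rad; all three bins are shut (tilt below 0.03 rad) (z of capacitor in the frame of tray between 0.001 and 0.008 m and x of capacitor in the frame of tray between -0.075 and 0.075 m and y of capacitor in the frame of tray between -0.06 and 0.06 m and angle between capacitor's own z axis and vertical below 0.1 rad and linear speed of capacitor below 0.02 m/s and value of joint each of bin_yellow, bin_red, bin_blue below 0.03 rad); the robot touches nothing.
It fails at once if a neighbouring bin is tipped by more than 0.12 rad (value of joint any of bin_red, bin_blue above 0.12 rad).
It fails at once if the board, the battery pack or the screwdriver is moved by more than 20 mm (distance of any of board, battery, screwdriver from where it was at the start of the episode above 0.02 m).
It also fails if it takes over 72 s, if anything falls off the work surface, if the arm or the gripper's body presses on something with over 40 N, if the wrist force passes 120 N, or if a joint passes its speed limit or range.

### The arm

A 6-joint arm with a two-finger parallel gripper is mounted at the origin on the work surface. World frame = base frame: x ahead of the robot, y to its left, z up, the work surface at z = 0. Lengths are in m, angles in rad, forces in N, time in s.
With the tool pointing down it reaches from about 0.325 to 0.85 m from the base axis. Payload 15.5 kg.
Tool frame: the origin (TCP) lies at the very end of the fingers, on their centre line; the grasp point (between the pads) lies 19 mm behind it; z points along the fingers, y is the direction in which the jaws open and shut (so a half turn about z gives the same grasp; the last joint's range is limited). The gripper opens to 91 mm and grips with 3 to 60 N. Pads are 32 mm wide; open, the fingers measure 118 mm over their backs; the gripper's body (76 mm by 178 mm) begins 60 mm behind the grasp point.
Start: joints at [-1.355, 0.494, 1.345, -0, 1.302, -0.096], TCP at [0.191, -0.595, 0.175] pointing down, gripper open.
Joint ranges: [-2.91, 2.91], [-0.82, 2.16], [0.22, 2.67], [-1.22, 4.37], [0.12, 2.79], [-3.08, 3.08]. Speed limits (rad/s): [1.89, 1.89, 2.57, 3.01, 3.01, 3.01].

### API

Orientations are given as a unit quaternion [w, x, y, z].
In Python, from station import * gives the robot as it stands.
- The arm moves only by the shell command python3 -m inch 'ROWS' [FORCE]. ROWS is JSON, a list of rows, each an object with "travel": the shift along the tool's x, y, z in m, a list of three; "yaw": the turn about the tool's z in degrees; "jaw": the closure, from 0 (fully open) to 1 (shut). In form: [{"travel": [dx, dy, dz], "yaw": yaw, "jaw": jaw}, ...]. A call has exactly 8 rows; each row is the pose to reach, as a shift and turn from the pose measured when the call began, along the tool's axes at that moment; what a row does not reach only later rows make up. A row lasts 1/12 s, in which the tool goes at most 41.7 mm and 7.16 degrees, less where a joint would pass 70% of its speed; a pose out of reach is approached as far as the arm can. A call with a gripper value outside its range is refused whole. The fingers move at their own pace and stop on an object; FORCE is the grip in N (left out, the last holds). Time passes only in rows, so rows that repeat a pose let the fingers close, or fill a call up. It gives the time, the measured TCP pose, the force and the opening at its end, in the units of the state.
- state(): the state, without advancing time (a new reading comes with each control period).
- snapshot(name): name is "side" or "top"; returns a dict with "color" (400x640x3 uint8, red, green, blue), "fx", "fy", "cx", "cy" (pixels), "R" (3x3) and "t" (3): a world point X has camera coordinates R X + t. Camera axes: x right, y down, z forward; pixel columns grow to the right and rows downward; lengths in m; the calibration is good to about 2 mm. A picture is of the moment at which its call begins. There is no depth.
- finish_job(): hands the job in, once; it reports no verdict.
Trained networks look in the newest picture that a camera, given by its name, has taken for a name from the list of things; names that differ only in an ending like _2 or _b are one class to them, and where a whole thing is asked for, a point or a joint stands for the part that bears it (a point fixed in the world has none). Each returns a list of dicts, best first, with "p" (0 to 1); they miss things now and then, are a little off and sometimes report something else, mostly with a low value. They report only what shows in the picture. A call takes as long as a camera call.
- look_for(camera, target): "location" ([row, column] in pixels, amid what is visible of it).
- spot_point(camera, target): "location" ([row, column] in pixels: a listed point, or the origin of a listed thing).
The state is a dict: "clock": time; "joints": joint angles; "joint_vel": joint speeds; "tau": joint torques, N m; "position": TCP position; "orientation": TCP orientation; "contact_force": force on the tool from outside, world axes, zero at the start; "wrist_torque": the same for the moment, N m; "width": finger opening in m.
Only numpy, scipy, OpenCV 4.12 (cv2) and the standard library are available. Lean on these libraries where they do the work, as an engineer would, in place of code of your own. Each camera call takes 0.05 s, during which the arm holds its last target.

## Working session

There is one attempt and no reset: what is moved stays moved. The work goes in short steps, Python scripts to look and compute and a shell command to move; the robot and the scene stay as the last step left them, time stands still between calls to the robot, and variables do not carry over. Pictures are saved under pics/ and viewed, and the job is handed in when it is done.

```bash
ls; mkdir -p pics
python3 - <<'E'
from station import *
import cv2
print(state())
for n in("side","top"):
    s=snapshot(n); cv2.imwrite(f"pics/{n}0.png",s["color"][:,:,::-1]); print(n,s["fx"],s["cx"],s["cy"],s["R"],s["t"])
E
```

```text
pics
{'clock': 0.0, 'joints': array([-1.35550772e+00,  4.94176074e-01,  1.34614017e+00,  6.31107086e-06,
        1.30248692e+00, -9.55018623e-02]), 'joint_vel': array([-0.00050304,  0.0006978 , -0.00049631,  0.00034828, -0.00126374,
       -0.00169908]), 'tau': array([ 1.27951021e-04, -8.78823566e+01, -3.81860018e+01,  7.08003645e-02,
        5.32545196e-02, -1.46220609e-04]), 'position': array([ 0.19104445, -0.59463622,  0.17433965]), 'orientation': array([-6.04353432e-04,  9.87950386e-01,  1.54769726e-01, -3.31925188e-05]), 'contact_force': array([-0.51355615,  0.31690003, -0.50415684]), 'wrist_torque': array([-0.04009205,  0.01159479, -0.03343339]), 'width': 0.09125130644872582}
side 423.10078672873897 319.8543531122395 193.59214778446238 [[-0.6944403  -0.71954988  0.00080071]
 [-0.53362919  0.51426041 -0.67139863]
 [ 0.48269303 -0.46667354 -0.74109597]] [0.38402116 0.35970697 1.02052635]
top 413.28927681033963 308.9989936041083 204.19513864278855 [[-0.02633967 -0.9995852   0.01164705]
 [-0.99615181  0.02527135 -0.08392222]
 [ 0.08359307 -0.01381271 -0.99640424]] [0.01437721 0.53813496 1.11686777]
```

View pics/side0.png

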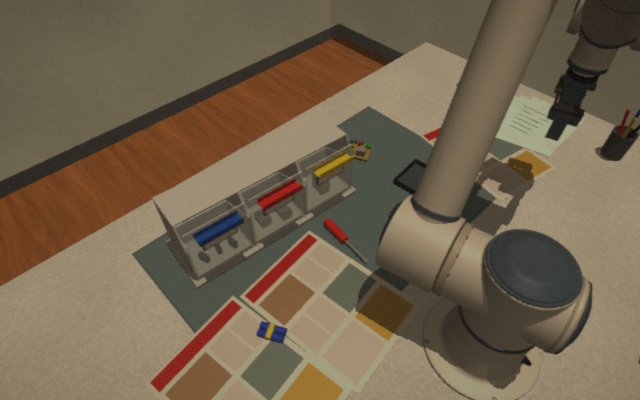

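View pics/top0.png

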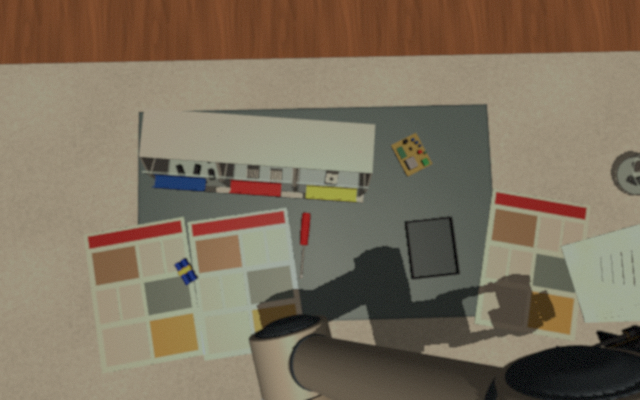

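Run:
```python
from station import *
for c in("side","top"):
    for t in ["base","housing_yellow","bin_yellow_pivot","bin_yellow_pull","capacitor","tray","board","battery","screwdriver"]:
        print(c,t,[(r["location"],round(r["p"],2)) for r in spot_point(c,t)[:2]])
```

```text
side base [([230.6, 281.9], 0.9)]
side housing_yellow [([202.0, 327.2], 0.84), ([183.0, 422.8], 0.27)]
side bin_yellow_pivot [([187.9, 323.1], 0.68)]
side bin_yellow_pull [([162.4, 332.0], 0.69)]
side capacitor [([181.8, 422.2], 0.68)]
side tray [([185.6, 421.8], 0.56), ([200.0, 331.2], 0.52)]
side board [([151.7, 357.8], 0.68)]
side battery [([330.5, 269.0], 0.76)]
side screwdriver [([243.4, 345.0], 0.64)]
top base []
top housing_yellow [([195.1, 325.3], 0.84)]
top bin_yellow_pivot [([185.1, 327.4], 0.63)]
top bin_yellow_pull [([189.5, 331.0], 0.58)]
top capacitor [([177.0, 327.5], 0.54)]
top tray [([245.7, 429.6], 0.56)]
top board [([152.3, 408.2], 0.64)]
top battery [([271.4, 185.6], 0.82)]
top screwdriver [([246.3, 303.8], 0.61)]
```

The side view shows the yellow bin nearest to the tray (pull at about row 168, col 333). In the top view the tray is at about (248, 432), the screwdriver lies in front of the red bin at (240, 305), and the capacitor shows behind the yellow pull at (177, 330).

```bash
cat > h.py <<'E'
from station import *
import cv2, numpy as np
def cam(n):
    s=snapshot(n); s["K"]=np.array([[s["fx"],0,s["cx"]],[0,s["fy"],s["cy"]],[0,0,1]]); s["R"]=np.array(s["R"]); s["t"]=np.array(s["t"]); return s
def plane(s,rc,z):
    d=s["R"].T@np.linalg.inv(s["K"])@[rc[1],rc[0],1]; o=-s["R"].T@s["t"]; return o+d*(z-o[2])/d[2]
def proj(s,X):
    p=s["K"]@(s["R"]@np.asarray(X,float)+s["t"]); return p[:2]/p[2]
def tri(a,b,ra,rb):
    P=lambda s:s["K"]@np.c_[s["R"],s["t"]]
    X=cv2.triangulatePoints(P(a),P(b),np.array(ra[::-1],float),np.array(rb[::-1],float))[:,0]; X=X[:3]/X[3]
    return X, np.hypot(*(proj(a,X)-ra[::-1])), np.hypot(*(proj(b,X)-rb[::-1]))
def crop(s,name,r0,r1,c0,c1,k=5,pts=[]):
    im=s["color"][:,:,::-1].copy()[r0:r1,c0:c1]
    im=cv2.resize(im,None,fx=k,fy=k,interpolation=cv2.INTER_CUBIC)
    for p in pts:
        cv2.circle(im,(int((p[0]-c0+.5)*k),int((p[1]-r0+.5)*k)),3,(255,0,255),-1)
    cv2.imwrite(f"pics/{name}.png",im)
E
python3 - <<'E'
from h import *
a,b=cam("side"),cam("top")
for t in ["housing_yellow","bin_yellow_pivot","bin_yellow_pull","tray"]:
    try: print(t,tri(a,b,spot_point("side",t)[0]["location"],spot_point("top",t)[0]["location"]))
    except Exception as e: print(t,e)
for t in ["bin_yellow_pull","bin_red","bin_blue"]:
    print(t,[[(r["location"],round(r["p"],2)) for r in look_for(c,t)[:2]] for c in ("side","top")])
# tray corners outer top z=.02
for rc in [(220,405),(217,453),(273,459),(278,411)]: print(plane(b,rc,.02))
print(plane(b,spot_point("top","tray")[0]["location"],0))
crop(b,"topc",140,210,280,385,7); crop(a,"sidec",130,220,290,370,7); crop(b,"tray",200,290,390,480,6)
E
```

```text
housing_yellow (array([ 0.55740139, -0.04959752,  0.02806997]), np.float64(1.4600134337259587), np.float64(1.6956049302203442))
bin_yellow_pivot (array([ 0.5857234 , -0.05170976,  0.04076268]), np.float64(0.7907425228323434), np.float64(0.9340598858296985))
bin_yellow_pull (array([ 0.55461558, -0.04600143,  0.1845175 ]), np.float64(0.3604378142453075), np.float64(0.44146299047527265))
tray (array([ 0.41637984, -0.33028404, -0.00739279]), np.float64(0.17975697693051948), np.float64(0.2173881522907354))
bin_yellow_pull [[([172.7, 324.0], 0.91)], [([158.2, 335.4], 0.65), ([182.0, 326.7], 0.6)]]
bin_red [[([200.7, 273.5], 0.77)], [([178.8, 256.7], 0.9)]]
bin_blue [[([234.9, 214.5], 0.7), ([227.7, 332.4], 0.18)], [([172.9, 184.7], 0.76)]]
[ 0.48802805 -0.26347818  0.02      ]
[ 0.49288763 -0.39700662  0.02      ]
[ 0.33925628 -0.40494478  0.02      ]
[ 0.32935453 -0.27263028  0.02      ]
[ 0.41701898 -0.32771212  0.        ]
```

View pics/topc.png

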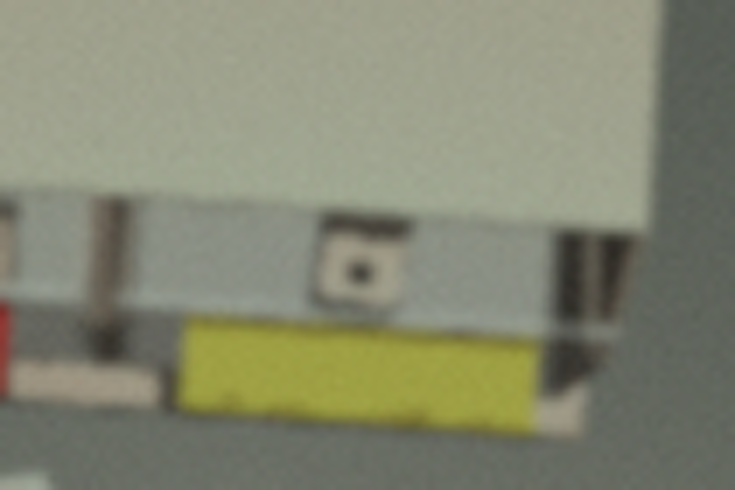

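View pics/sidec.png

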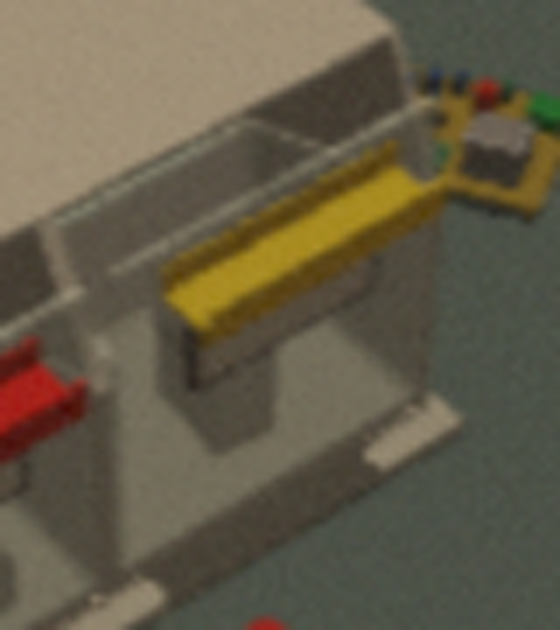

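View pics/tray.png

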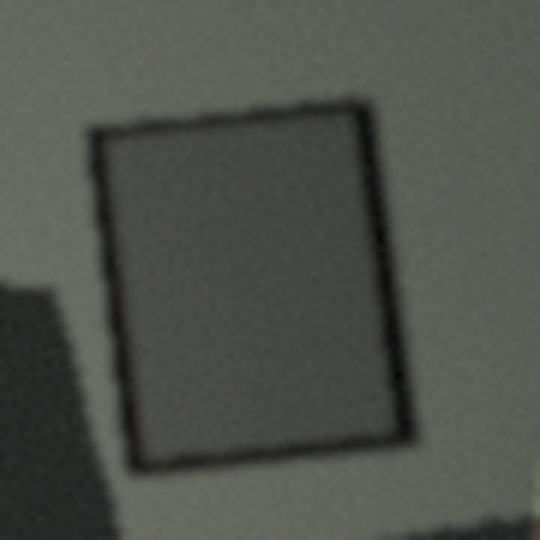

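Run:
```python
from h import *
a=cam("side")
s=state();p=s["position"]
from scipy.spatial.transform import Rotation as Ro
q=s["orientation"];R=Ro.from_quat(q,scalar_first=True).as_matrix();print(R.round(3),p)
pts=[]
for z in(0,-.019,-.079):
    pts.append(proj(a,p+R@[0,0,z]))
for dx in(-.038,.038):
    for dy in(-.089,.089): pts.append(proj(a,p+R@[dx,dy,-.079]))
print(np.round(pts,1))
crop(a,"grip",0,160,520,640,5); crop(a,"gripm",0,160,520,640,5,pts)
```

```text
[[ 0.952  0.306  0.   ]
 [ 0.306 -0.952  0.   ]
 [ 0.    -0.    -1.   ]] [ 0.19115335 -0.59504402  0.17490382]
[[547.9 138. ]
 [550.5 133. ]
 [559.  116.6]
 [569.4 138.8]
 [576.9 103.9]
 [539.9 130.2]
 [549.7  96.7]]
```

View pics/gripm.png

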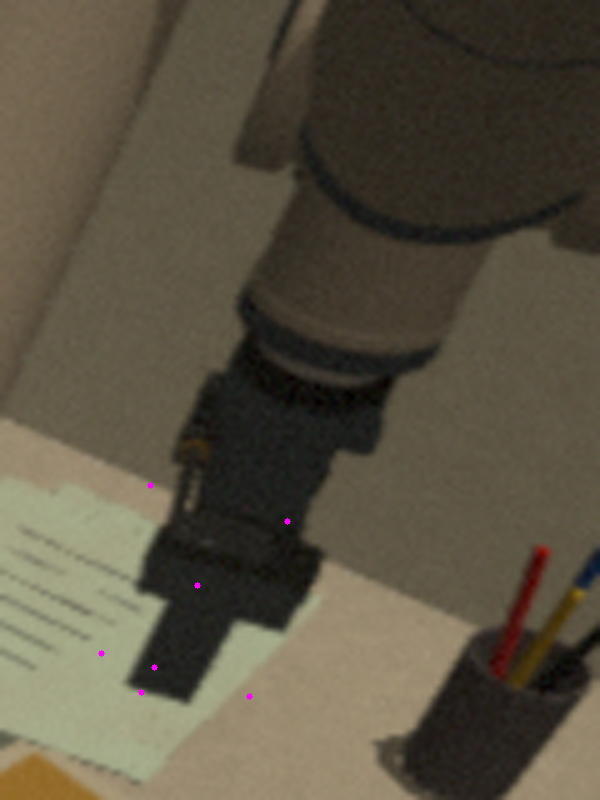

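```bash
cat > fit.py <<'E'
from h import *
from scipy.optimize import least_squares
# housing frame points H(x,y,z) on base board; world = T(hx,hy,yaw), z+0.012
def W(p,X):
    hx,hy,yaw=p[:3]; c,s=np.cos(yaw),np.sin(yaw); X=np.asarray(X,float)
    return np.array([hx+c*X[0]-s*X[1], hy+s*X[0]+c*X[1], X[2]+.012])
E
python3 - <<'E'
from fit import *
a,b=cam("side"),cam("top")
p0=[.567,-.05,-.05]
def pts(p,u=.006,pr=0):
    L=[]
    for y in(-.09,.09): L+=[[0,y,0],[0,y,.13],[.035,y,.2],[.15,y,.2]]
    f=-pr
    for y in(-.089,.089): L+=[[f,y,u],[f,y,u+.178]]
    for y in(-.06,.06): L+=[[f,y,u+.155],[f-.032,y,u+.155],[f-.032,y,u+.169]]
    return [W(p,q) for q in L]
P=pts(p0)
crop(a,"sm",125,225,285,375,7,[proj(a,q) for q in P]); crop(b,"tm",100,215,275,390,6,[proj(b,q) for q in P])
print(np.round([np.r_[proj(a,q),proj(b,q)] for q in P],1))
E
```

```text
[[349.4 187.2 359.  194.6]
 [351.7 157.2 365.9 189. ]
 [344.6 133.  370.6 170.4]
 [318.4 114.5 371.1 121.7]
 [306.  216.  294.5 193. ]
 [304.9 186.3 293.3 187.2]
 [295.9 161.4 292.9 168.4]
 [270.3 140.2 294.2 119.7]
 [349.2 186.  358.9 194.4]
 [352.5 143.5 368.9 186.2]
 [306.2 214.6 294.8 192.8]
 [304.7 172.4 293.1 184.3]
 [344.8 153.9 355.4 187.1]
 [352.5 159.7 355.2 200.4]
 [352.8 156.1 355.9 199.8]
 [313.  173.4 305.4 185.9]
 [320.7 179.7 305.1 199.2]
 [320.7 176.1 305.1 198.6]]
```

View pics/sm.png

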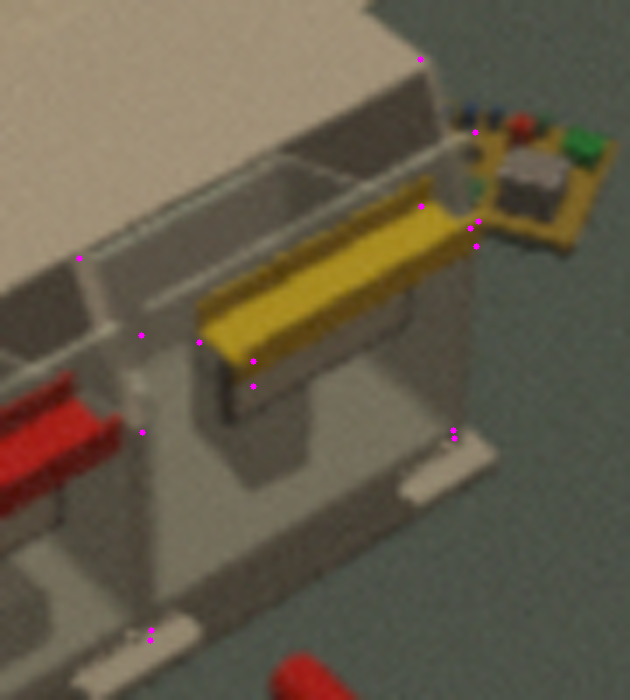

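View pics/tm.png

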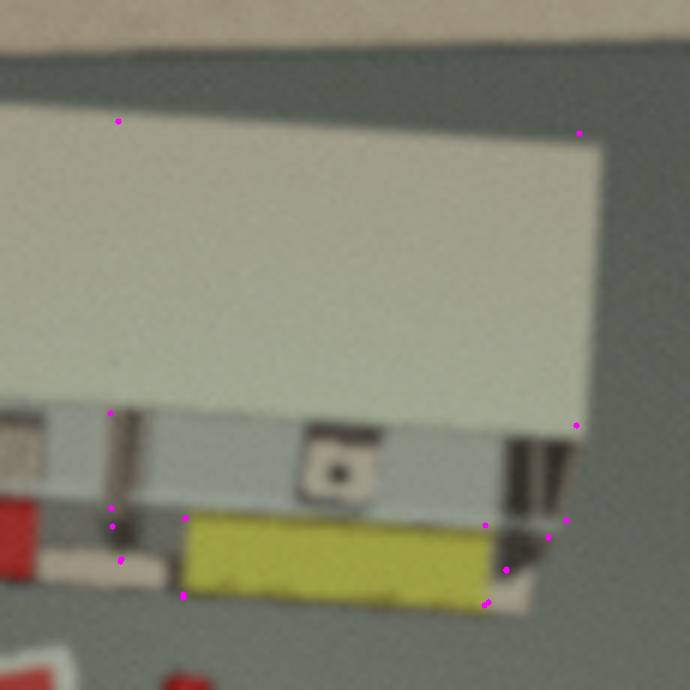

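```bash
cat >> fit.py <<'E'
S=lambda x,y:(285+x/7-.5,125+y/7-.5)
T=lambda x,y:(275+x/6-.5,100+y/6-.5)
def feats(u,f):
    return [("a",[.035,-.09,.2],S(427,70)),("a",[.035,.09,.2],S(86,263)),("a",[f,-.089,u+.178],S(470,137)),
 ("a",[f-.032,.06,u+.169],S(237,359)),("a",[f-.032,-.06,u+.169],S(478,222)),("a",[f,.06,u+.155],S(203,336)),("a",[-.02,-.1,0],S(496,455)),
 ("b",[.035,-.09,.2],T(583,437)),("b",[.15,-.09,.2],T(602,147)),("b",[f-.032,-.06,u+.169],T(491,611)),("b",[f-.032,.06,u+.169],T(183,593)),
 ("b",[f-.002,.06,u+.175],T(188,513)),("b",[f-.002,-.06,u+.175],T(496,528)),("b",[-.02,-.1,0],T(528,612))]
E
python3 - <<'E'
from fit import *
c={"a":cam("side"),"b":cam("top")}
def res(v,full=False):
    p=v[:3];r=[proj(c[k],W(p,X)+ (np.array([v[5],v[6],0]) if k=="b" and len(v)>5 else 0))-np.array(o) for k,X,o in feats(v[3],v[4])]
    return np.array(r) if full else np.r_[np.ravel(r)]
for v0 in ([.567,-.05,-.05,.006,0],[.567,-.05,-.05,.006,0,0,0]):
    s=least_squares(res,v0,loss="soft_l1"); print(np.round(s.x,4)); print(res(s.x,True).round(1).tolist())
E
```

```text
[ 0.5655 -0.0508 -0.0776  0.0061  0.0015]
[[0.5, -1.0], [-0.6, -1.2], [1.7, -0.3], [1.9, -0.1], [0.4, 0.1], [-0.6, 0.4], [1.7, 0.3], [-0.3, -0.2], [-1.6, -0.5], [-0.4, -0.8], [0.2, -0.5], [0.0, -0.1], [-0.4, 0.1], [0.0, 1.9]]
[ 5.654e-01 -4.730e-02 -8.000e-02  9.000e-03  8.000e-04 -1.000e-04
 -4.200e-03]
[[-0.3, -0.5], [-1.5, -0.6], [1.1, -0.4], [1.1, -0.1], [-0.2, 0.1], [-1.4, 0.4], [1.0, 1.0], [-0.0, -0.1], [-1.2, -0.4], [-0.1, -0.5], [0.4, -0.3], [0.3, 0.1], [-0.0, 0.4], [0.3, 2.0]]
```

```bash
python3 -m inch '[{"travel":[0,0.04,0],"yaw":0,"jaw":0},{"travel":[0,0.08,0],"yaw":0,"jaw":0},{"travel":[0,0.12,0],"yaw":0,"jaw":0},{"travel":[0,0.16,0],"yaw":0,"jaw":0},{"travel":[0,0.2,0],"yaw":0,"jaw":0},{"travel":[0,0.24,0],"yaw":0,"jaw":0},{"travel":[0,0.28,0],"yaw":0,"jaw":0},{"travel":[0,0.32,0],"yaw":0,"jaw":0}]'; python3 -c "
from station import *
s=state();print(s['joints'].round(4),s['position'].round(4),s['orientation'].round(4))"
```

```text
clock: 2.77
position: [0.2801, -0.8723, 0.1731]
orientation: [0.003, 0.988, 0.155, 0.0]
contact_force: [0.2, -1.5, 0.9]
width: 0.0912
[-1.3254e+00  1.0232e+00  2.5640e-01  4.0000e-04  1.8555e+00 -6.5300e-02] [ 0.2801 -0.8723  0.1731] [3.200e-03 9.879e-01 1.548e-01 5.000e-04]
```

```bash
python3 -m inch '[{"travel":[0,0.04,0],"yaw":0,"jaw":0},{"travel":[0,0.08,0],"yaw":0,"jaw":0},{"travel":[0,0.08,0],"yaw":0,"jaw":0},{"travel":[0,0.08,0],"yaw":0,"jaw":0},{"travel":[0,0.08,0],"yaw":0,"jaw":0},{"travel":[0,0.08,0],"yaw":0,"jaw":0},{"travel":[0,0.08,0],"yaw":0,"jaw":0},{"travel":[0,0.08,0],"yaw":0,"jaw":0}]'; python3 -c "
from station import *
s=state();print(s['joints'].round(4),s['position'].round(4),s['orientation'].round(4))"
```

```text
clock: 3.43
position: [0.2881, -0.8972, 0.1573]
orientation: [0.024, 0.988, 0.155, 0.004]
contact_force: [-0.0, 0.2, 0.2]
width: 0.0915
[-1.3246  1.0568  0.2202  0.003   1.817  -0.0638] [ 0.2881 -0.8972  0.1573] [0.0236 0.9877 0.1547 0.0036]
```

```bash
cat > go.py <<'E'
import sys, numpy as np
from station import state
from scipy.spatial.transform import Rotation as Ro
HX,HY,HYAW=.5655,-.0505,-.0785
def rot(): 
    s=state(); return s,np.array(s["position"]),Ro.from_quat(s["orientation"],scalar_first=True).as_matrix()
def H(X,Y,Z): # housing xy, world z
    c,s_=np.cos(HYAW),np.sin(HYAW); return np.array([HX+c*X-s_*Y,HY+s_*X+c*Y,Z])
def to(tg):
    s,p,R=rot(); d=R.T@(np.array(tg)-p)
    print("clock",round(s["clock"],2),"tcp",p.round(4),"travel",d.round(4),"dist",round(np.linalg.norm(d),3))
    print("toolx",R[:,0].round(3),"tooly ang",round(np.degrees(np.arctan2(R[1,1],R[0,1])),1),"toolz",R[:,2].round(3),"F",s["contact_force"].round(1),"w",round(s["width"],4),"j",np.round(s["joints"],2))
if __name__=="__main__":
    v=[float(x) for x in sys.argv[2:5]]
    to(H(*v) if sys.argv[1]=="H" else v)
E
python3 go.py W .36 -.60 .33
```

```text
clock 3.43 tcp [ 0.2881 -0.8972  0.1573] travel [ 0.1593 -0.2525 -0.185 ] dist 0.351
toolx [ 0.952  0.306 -0.   ] tooly ang -72.2 toolz [ 0.014 -0.045 -0.999] F [-0.   0.2  0.2] w 0.0915 j [-1.32  1.06  0.22  0.    1.82 -0.06]
```

```bash
python3 -m inch '[{"travel":[0.02,-0.03,-0.023],"yaw":-7,"jaw":0},{"travel":[0.04,-0.063,-0.06],"yaw":-14,"jaw":0},{"travel":[0.06,-0.095,-0.09],"yaw":-21,"jaw":0},{"travel":[0.08,-0.127,-0.12],"yaw":-28,"jaw":0},{"travel":[0.1,-0.16,-0.14],"yaw":-35,"jaw":0},{"travel":[0.12,-0.19,-0.16],"yaw":-42,"jaw":0},{"travel":[0.14,-0.22,-0.175],"yaw":-49,"jaw":0},{"travel":[0.16,-0.25,-0.185],"yaw":-56,"jaw":0}]'; python3 go.py W .49 -.30 .33
```

```text
clock: 4.1
position: [0.3561, -0.6204, 0.3263]
orientation: [0.024, 0.798, 0.603, -0.008]
contact_force: [0.3, -0.4, 0.4]
width: 0.0913
clock 4.1 tcp [ 0.3561 -0.6204  0.3263] travel [ 0.3444  0.0414 -0.017 ] dist 0.347
toolx [ 0.274  0.961 -0.042] tooly ang -15.8 toolz [ 0.016 -0.048 -0.999] F [ 0.3 -0.4  0.4] w 0.0913 j [-1.13  0.52  0.9  -0.01  1.67 -0.85]
```

```bash
python3 -m inch '[{"travel":[0.04,0.005,-0.002],"yaw":-2,"jaw":0},{"travel":[0.08,0.01,-0.004],"yaw":-4,"jaw":0},{"travel":[0.12,0.015,-0.006],"yaw":-6,"jaw":0},{"travel":[0.16,0.02,-0.008],"yaw":-8,"jaw":0},{"travel":[0.2,0.025,-0.01],"yaw":-10,"jaw":0},{"travel":[0.24,0.03,-0.012],"yaw":-11,"jaw":0},{"travel":[0.28,0.035,-0.014],"yaw":-11,"jaw":0},{"travel":[0.32,0.04,-0.016],"yaw":-11,"jaw":0}]'; python3 go.py H -.032 0 .27
```

```text
clock: 4.77
position: [0.4823, -0.3212, 0.3309]
orientation: [0.024, 0.736, 0.676, -0.01]
contact_force: [1.8, 0.7, 0.4]
width: 0.0913
clock 4.77 tcp [ 0.4823 -0.3212  0.3309] travel [0.2792 0.0267 0.0482] dist 0.285
toolx [ 0.085  0.995 -0.048] tooly ang -4.8 toolz [ 0.017 -0.049 -0.999] F [1.8 0.7 0.4] w 0.0913 j [-0.67  0.29  1.25 -0.03  1.56 -0.59]
```

```bash
python3 -m inch '[{"travel":[0.04,0.004,0.007],"yaw":0,"jaw":0},{"travel":[0.08,0.008,0.014],"yaw":0,"jaw":0},{"travel":[0.12,0.012,0.021],"yaw":0,"jaw":0},{"travel":[0.16,0.016,0.028],"yaw":0,"jaw":0},{"travel":[0.2,0.02,0.035],"yaw":0,"jaw":0},{"travel":[0.24,0.024,0.042],"yaw":0,"jaw":0},{"travel":[0.279,0.027,0.048],"yaw":0,"jaw":0},{"travel":[0.279,0.027,0.048],"yaw":0,"jaw":0}]'; python3 go.py H -.032 0 .18
python3 - <<'E'
from h import *
a,b=cam("side"),cam("top")
crop(b,"t1",90,290,220,420,4);crop(a,"s1",60,230,260,400,4)
s=state();p=s["position"];from go import rot;_,p,R=rot()
for d in [(0,.0524,0),(0,-.0524,0),(-.038,-.089,-.079),(.038,-.089,-.079),(.038,.089,-.079)]: print(d,proj(b,p+R@d).round(1),proj(a,p+R@d).round(1))
E
```

```text
clock: 5.43
position: [0.5337, -0.0422, 0.2694]
orientation: [0.023, 0.735, 0.678, -0.01]
contact_force: [-1.2, -0.1, -0.1]
width: 0.0917
clock 5.43 tcp [ 0.5337 -0.0422  0.2694] travel [-0.0017 -0.0015  0.0896] dist 0.09
toolx [ 0.081  0.996 -0.046] tooly ang -4.6 toolz [ 0.017 -0.047 -0.999] F [-1.2 -0.1 -0.1] w 0.0917 j [-0.16  0.27  1.44 -0.04  1.41 -0.07]
(0, 0.0524, 0) [333.5 172. ] [325.1 132.8]
(0, -0.0524, 0) [331.  220.3] [351.5 154.1]
(-0.038, -0.089, -0.079) [350.1 239. ] [374.9 131.6]
(0.038, -0.089, -0.079) [311.3 236.8] [351.1 146.1]
(0.038, 0.089, -0.079) [316.2 147.1] [303.9 108.7]
```

View pics/t1.png

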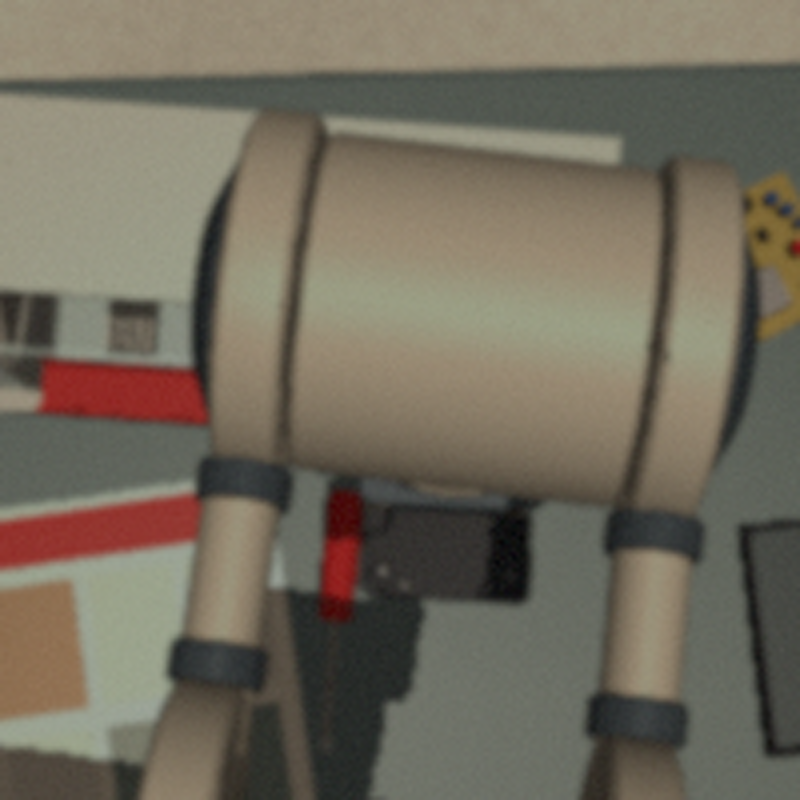

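View pics/s1.png

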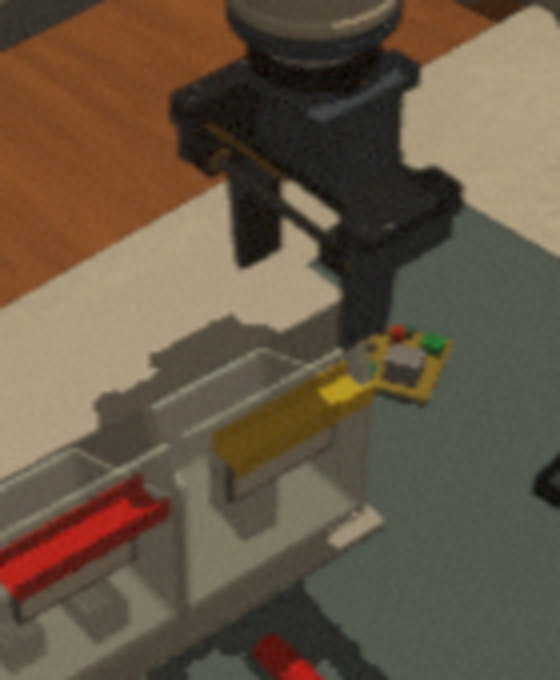

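Run:
```python
from h import *
from go import rot
a=cam("side");_,p,R=rot()
pts=[proj(a,p+R@[dx,dy,dz]) for dz in(0,-.02,-.04) for dy in(-.0456,-.059,.0456,.059) for dx in(-.016,.016)]
pts+=[proj(a,p+R@[dx,dy,-.079]) for dx in(-.038,.038) for dy in(-.089,.089)]
crop(a,"s2",60,170,290,390,7,pts)
```

```text
(no output)
```

View pics/s2.png

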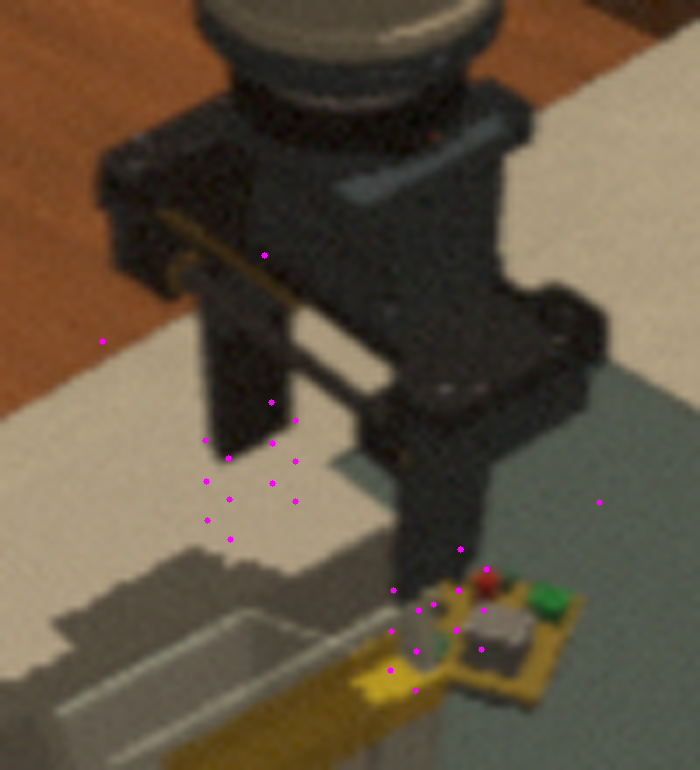

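```bash
python3 -m inch '[{"travel":[0,0.03,0],"yaw":0,"jaw":0},{"travel":[0,0.06,0],"yaw":0,"jaw":0},{"travel":[0,0.06,0.012],"yaw":0,"jaw":0},{"travel":[0,0.06,0.02],"yaw":0,"jaw":0},{"travel":[0,0.06,0.027],"yaw":0,"jaw":0},{"travel":[0,0.06,0.034],"yaw":0,"jaw":0},{"travel":[0,0.06,0.037],"yaw":0,"jaw":0},{"travel":[0,0.06,0.04],"yaw":0,"jaw":0}]'; python3 go.py H .03 0 .215
```

```text
clock: 6.25
position: [0.594, -0.0552, 0.2321]
orientation: [0.024, 0.736, 0.677, -0.01]
contact_force: [-0.1, -0.2, -0.5]
width: 0.0911
clock 6.25 tcp [ 0.594  -0.0552  0.2321] travel [0.0033 0.0009 0.0169] dist 0.017
toolx [ 0.084  0.995 -0.048] tooly ang -4.8 toolz [ 0.018 -0.05  -0.999] F [-0.1 -0.2 -0.5] w 0.0911 j [-0.16  0.39  1.36 -0.05  1.37 -0.07]
```

```bash
python3 -m inch '[{"travel":[0,0,0.003],"yaw":0,"jaw":0},{"travel":[0,0,0.005],"yaw":0,"jaw":0},{"travel":[0,0,0.007],"yaw":0,"jaw":0},{"travel":[0,0,0.009],"yaw":0,"jaw":0},{"travel":[0,0,0.01],"yaw":0,"jaw":0},{"travel":[0,0,0.011],"yaw":0,"jaw":0},{"travel":[0,0,0.012],"yaw":0,"jaw":0},{"travel":[0,0,0.013],"yaw":0,"jaw":0}]'; python3 go.py H .03 0 .215
```

```text
clock: 6.92
position: [0.5942, -0.0559, 0.2191]
orientation: [0.024, 0.736, 0.676, -0.01]
contact_force: [-0.1, 0.5, 0.0]
width: 0.0911
clock 6.92 tcp [ 0.5942 -0.0559  0.2191] travel [0.0033 0.0008 0.0039] dist 0.005
toolx [ 0.085  0.995 -0.048] tooly ang -4.8 toolz [ 0.018 -0.05  -0.999] F [-0.1  0.5  0. ] w 0.0911 j [-0.16  0.4   1.38 -0.05  1.34 -0.07]
```

```bash
python3 -m inch '[{"travel":[0,0,0.002],"yaw":0,"jaw":0},{"travel":[0,0,0.004],"yaw":0,"jaw":0},{"travel":[0,0,0.005],"yaw":0,"jaw":0},{"travel":[0,0,0.006],"yaw":0,"jaw":0},{"travel":[0,0,0.007],"yaw":0,"jaw":0},{"travel":[0,0,0.008],"yaw":0,"jaw":0},{"travel":[0,0,0.009],"yaw":0,"jaw":0},{"travel":[0,0,0.01],"yaw":0,"jaw":0}]'
python3 - <<'E'
from h import *
from go import rot
a=cam("side");_,p,R=rot()
pts=[proj(a,p+R@[dx,dy,dz]) for dz in(0,-.02,-.04) for dy in(-.0456,-.059,.0456,.059) for dx in(-.016,.016)]
crop(a,"s3",60,170,290,390,7,pts)
E
```

```text
clock: 7.58
position: [0.5945, -0.0564, 0.209]
orientation: [0.024, 0.736, 0.676, -0.01]
contact_force: [0.1, -1.2, -0.8]
width: 0.091
```

View pics/s3.png

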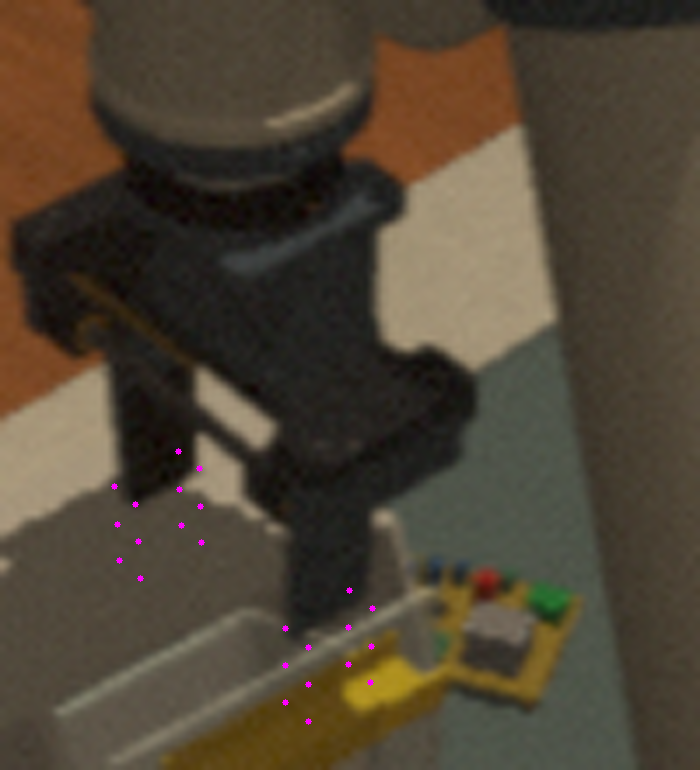

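```bash
python3 -m inch '[{"travel":[0,0,0.003],"yaw":0,"jaw":0},{"travel":[0,0,0.006],"yaw":0,"jaw":0},{"travel":[0,0,0.009],"yaw":0,"jaw":0},{"travel":[0,0,0.011],"yaw":0,"jaw":0},{"travel":[0,0,0.013],"yaw":0,"jaw":0},{"travel":[0,0,0.015],"yaw":0,"jaw":0},{"travel":[0,0,0.017],"yaw":0,"jaw":0},{"travel":[0,0,0.019],"yaw":0,"jaw":0}]'
```

```text
clock: 8.3
position: [0.5947, -0.0573, 0.1896]
orientation: [0.024, 0.736, 0.677, -0.01]
contact_force: [-0.6, 0.6, -0.4]
width: 0.0912
```

```bash
python3 -m inch '[{"travel":[0,0,0.002],"yaw":0,"jaw":0},{"travel":[0,0,0.004],"yaw":0,"jaw":0},{"travel":[0,0,0.005],"yaw":0,"jaw":0},{"travel":[0,0,0.006],"yaw":0,"jaw":0},{"travel":[0,0,0.007],"yaw":0,"jaw":0},{"travel":[0,0,0.008],"yaw":0,"jaw":0},{"travel":[0,0,0.009],"yaw":0,"jaw":0},{"travel":[0,0,0.01],"yaw":0,"jaw":0}]'
```

```text
clock: 8.97
position: [0.5949, -0.0578, 0.1796]
orientation: [0.024, 0.736, 0.676, -0.01]
contact_force: [1.1, 0.1, -0.7]
width: 0.0915
```

```bash
python3 -m inch '[{"travel":[0,0,0.001],"yaw":0,"jaw":0},{"travel":[0,0,0.002],"yaw":0,"jaw":0},{"travel":[0,0,0.003],"yaw":0,"jaw":0},{"travel":[0,0,0.004],"yaw":0,"jaw":0},{"travel":[0,0,0.005],"yaw":0,"jaw":0},{"travel":[0,0,0.006],"yaw":0,"jaw":0},{"travel":[0,0,0.007],"yaw":0,"jaw":0},{"travel":[0,0,0.007],"yaw":0,"jaw":0}]'
python3 - <<'E'
from h import *
a=cam("side")
crop(a,"s4",60,170,290,390,7)
E
```

```text
clock: 9.63
position: [0.5951, -0.0581, 0.1728]
orientation: [0.024, 0.736, 0.677, -0.01]
contact_force: [-1.4, -0.4, 3.9]
width: 0.091
```

View pics/s4.png

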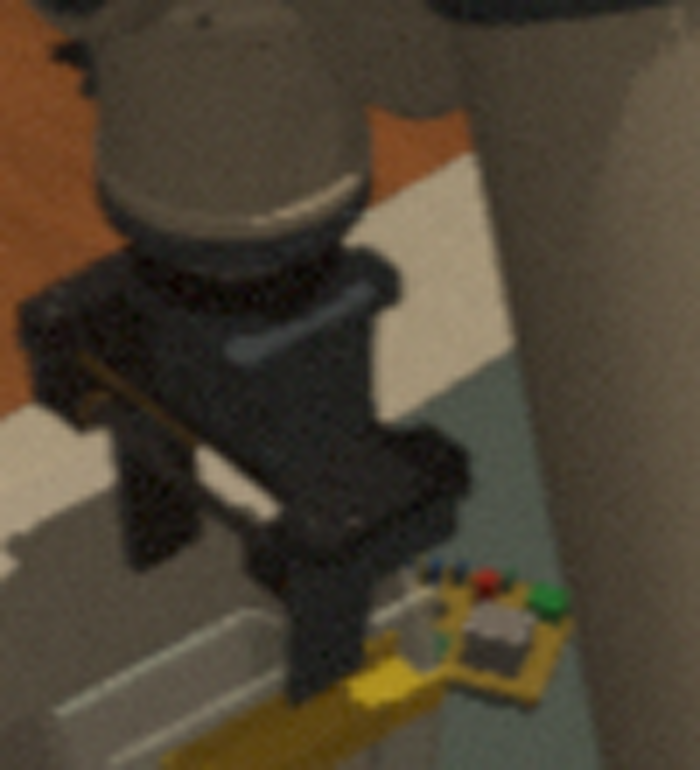

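```bash
python3 -m inch '[{"travel":[0,0,-0.015],"yaw":0,"jaw":0},{"travel":[0,-0.02,-0.015],"yaw":0,"jaw":0},{"travel":[0,-0.05,-0.015],"yaw":0,"jaw":0},{"travel":[0,-0.062,-0.015],"yaw":0,"jaw":0},{"travel":[0,-0.062,-0.015],"yaw":0,"jaw":0},{"travel":[0,-0.062,-0.01],"yaw":0,"jaw":0},{"travel":[0,-0.062,-0.005],"yaw":0,"jaw":0},{"travel":[0,-0.062,0],"yaw":0,"jaw":0}]';python3 go.py H -.033 0 .139
python3 - <<'E'
from h import *
a=cam("side")
crop(a,"s5",60,170,290,390,7)
E
```

```text
clock: 10.35
position: [0.5342, -0.0531, 0.1708]
orientation: [0.025, 0.736, 0.676, -0.01]
contact_force: [-0.8, -1.2, -0.6]
width: 0.0911
clock 10.35 tcp [ 0.5342 -0.0531  0.1708] travel [ 0.0066 -0.0027  0.0315] dist 0.032
toolx [ 0.085  0.995 -0.048] tooly ang -4.8 toolz [ 0.018 -0.05  -0.999] F [-0.8 -1.2 -0.6] w 0.0911 j [-0.18  0.36  1.59 -0.05  1.16 -0.07]
```

View pics/s5.png

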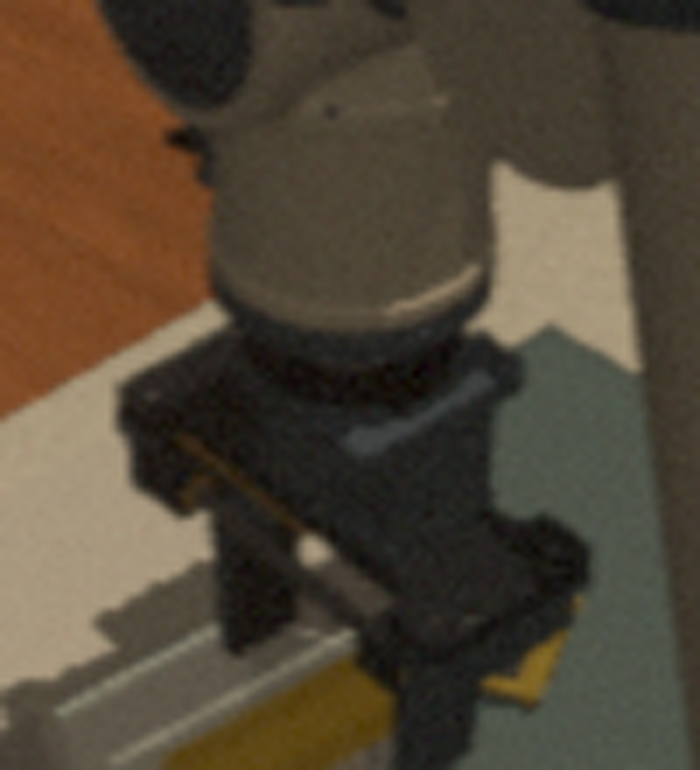

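```bash
python3 -m inch '[{"travel":[0,-0.002,0.006],"yaw":0,"jaw":0},{"travel":[0,-0.002,0.012],"yaw":0,"jaw":0},{"travel":[0,-0.002,0.018],"yaw":0,"jaw":0},{"travel":[0,-0.002,0.024],"yaw":0,"jaw":0},{"travel":[0,-0.002,0.03],"yaw":0,"jaw":0},{"travel":[0,-0.008,0.032],"yaw":0,"jaw":0},{"travel":[0,-0.014,0.032],"yaw":0,"jaw":0},{"travel":[0,-0.02,0.032],"yaw":0,"jaw":0}]'
python3 - <<'E'
from h import *
from go import to,H
to(H(-.033,0,.139))
a=cam("side")
crop(a,"s6",60,230,270,390,5)
E
```

```text
clock: 11.07
position: [0.5134, -0.0529, 0.1373]
orientation: [0.024, 0.736, 0.677, -0.011]
contact_force: [1.6, 0.4, -0.4]
width: 0.0912
clock 11.07 tcp [ 0.5134 -0.0529  0.1373] travel [ 0.0065  0.0187 -0.0016] dist 0.02
toolx [ 0.084  0.995 -0.048] tooly ang -4.8 toolz [ 0.017 -0.049 -0.999] F [ 1.6  0.4 -0.4] w 0.0912 j [-0.18  0.38  1.68 -0.05  1.06 -0.07]
```

View pics/s6.png

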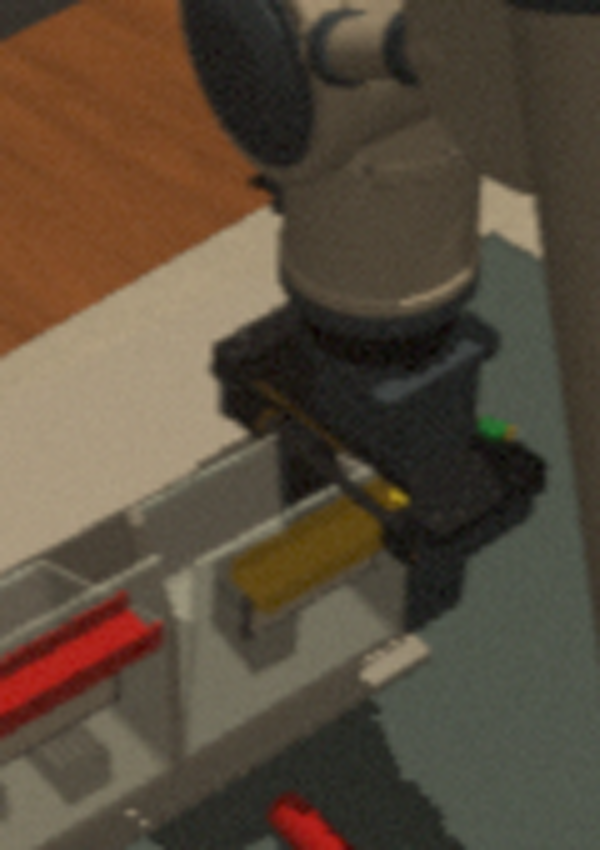

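```bash
python3 -m inch '[{"travel":[0,-0.007,0.001],"yaw":0,"jaw":0},{"travel":[0,-0.014,0.003],"yaw":0,"jaw":0},{"travel":[0,-0.021,0.005],"yaw":0,"jaw":0},{"travel":[0,-0.028,0.007],"yaw":0,"jaw":0},{"travel":[0,-0.035,0.01],"yaw":0,"jaw":0},{"travel":[0,-0.042,0.013],"yaw":0,"jaw":0},{"travel":[0,-0.049,0.016],"yaw":0,"jaw":0},{"travel":[0,-0.056,0.02],"yaw":0,"jaw":0}]'
```

```text
clock: 11.78
position: [0.456, -0.049, 0.116]
orientation: [0.024, 0.736, 0.677, -0.011]
contact_force: [0.3, -0.4, -0.8]
width: 0.0909
```

```bash
python3 -m inch '[{"travel":[0,-0.007,0.004],"yaw":0,"jaw":0},{"travel":[0,-0.014,0.008],"yaw":0,"jaw":0},{"travel":[0,-0.021,0.012],"yaw":0,"jaw":0},{"travel":[0,-0.028,0.017],"yaw":0,"jaw":0},{"travel":[0,-0.035,0.022],"yaw":0,"jaw":0},{"travel":[0,-0.042,0.027],"yaw":0,"jaw":0},{"travel":[0,-0.046,0.031],"yaw":0,"jaw":0},{"travel":[0,-0.046,0.031],"yaw":0,"jaw":0}]';python3 - <<'E'
from h import *
from go import to,H
to(H(-.033,0,.139))
a=cam("side")
crop(a,"s7",60,230,270,390,5)
E
```

```text
clock: 12.45
position: [0.4278, -0.0492, 0.0903]
orientation: [0.037, 0.736, 0.676, 0.0]
contact_force: [38.1, 8.8, 67.9]
width: 0.0912
clock 12.45 tcp [ 0.4278 -0.0492  0.0903] travel [ 0.0079  0.1068 -0.0433] dist 0.116
toolx [ 0.086  0.995 -0.05 ] tooly ang -4.8 toolz [ 0.05  -0.055 -0.997] F [38.1  8.8 67.9] w 0.0912 j [-0.21  0.33  1.96 -0.06  0.8  -0.09]
```

View pics/s7.png

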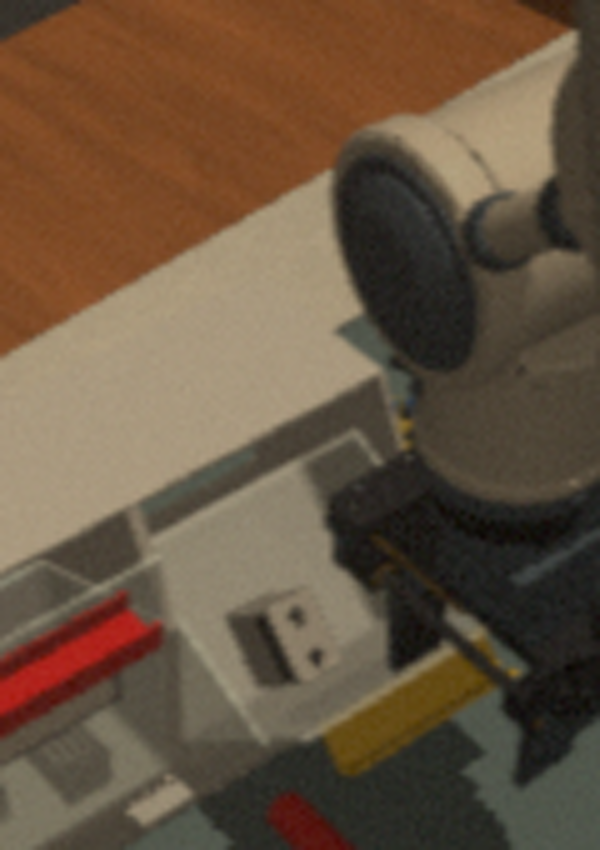

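```bash
python3 -m inch '[{"travel":[0,0.004,-0.01],"yaw":0,"jaw":0},{"travel":[0,0.006,-0.03],"yaw":0,"jaw":0},{"travel":[0,0.006,-0.06],"yaw":0,"jaw":0},{"travel":[0,0.006,-0.09],"yaw":0,"jaw":0},{"travel":[0,0.006,-0.12],"yaw":0,"jaw":0},{"travel":[0,0.006,-0.15],"yaw":0,"jaw":0},{"travel":[0,0.006,-0.19],"yaw":0,"jaw":0},{"travel":[0,0.006,-0.23],"yaw":0,"jaw":0}]'
python3 - <<'E'
from h import *
from go import to,H
to(H(-.033,0,.139))
a=cam("side"); b=cam("top")
crop(a,"s8",60,230,270,390,5); crop(b,"t8",100,260,270,400,5)
E
```

```text
clock: 13.17
position: [0.4212, -0.037, 0.3211]
orientation: [0.036, 0.736, 0.676, -0.001]
contact_force: [0.7, -0.5, 1.2]
width: 0.0915
clock 13.17 tcp [ 0.4212 -0.037   0.3211] travel [0.0078 0.1021 0.1876] dist 0.214
toolx [ 0.086  0.995 -0.05 ] tooly ang -4.8 toolz [ 0.048 -0.054 -0.997] F [ 0.7 -0.5  1.2] w 0.0915 j [-0.19  0.04  1.6  -0.04  1.45 -0.1 ]
```

View pics/s8.png

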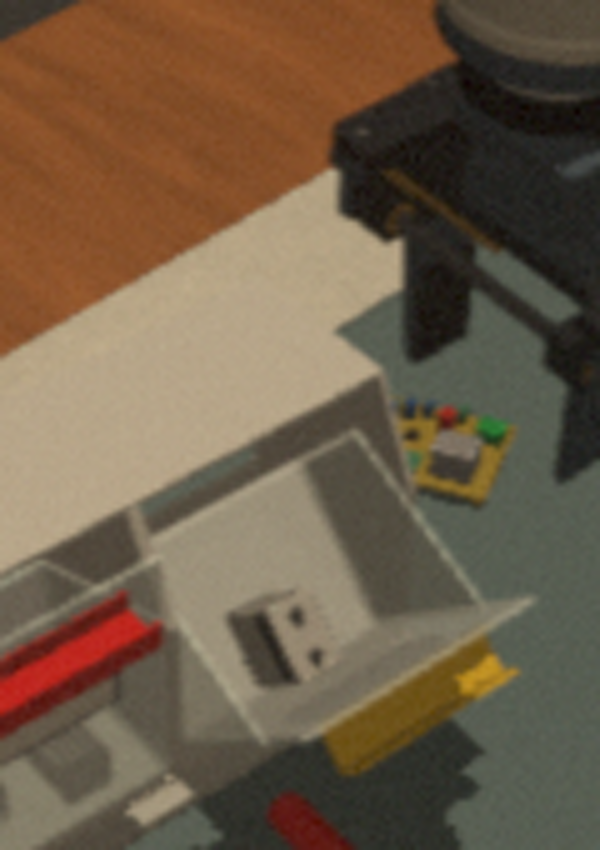

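View pics/t8.png

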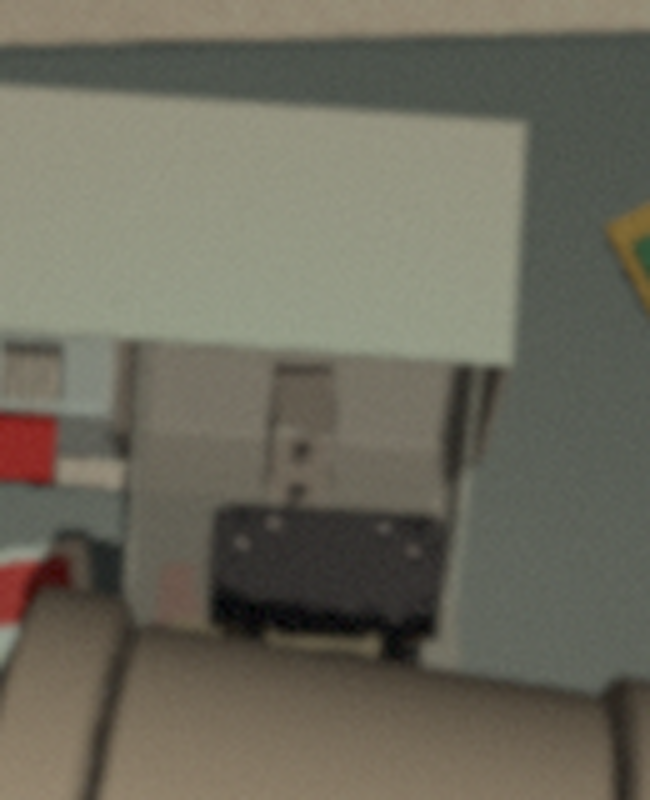

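```bash
python3 -m inch '[{"travel":[0.006,0.04,0],"yaw":0,"jaw":0},{"travel":[0.012,0.08,0],"yaw":0,"jaw":0},{"travel":[0.018,0.12,0],"yaw":0,"jaw":0},{"travel":[0.026,0.16,0],"yaw":0,"jaw":0},{"travel":[0.034,0.2,0],"yaw":0,"jaw":0},{"travel":[0.042,0.24,0],"yaw":0,"jaw":0},{"travel":[0.05,0.28,0],"yaw":0,"jaw":0},{"travel":[0.06,0.32,0],"yaw":0,"jaw":0}]'; python3 go.py W .9 .053 .32
```

```text
clock: 13.93
position: [0.7496, -0.0044, 0.3411]
orientation: [0.04, 0.736, 0.676, 0.002]
contact_force: [1.2, -1.0, 0.6]
width: 0.0911
clock 13.93 tcp [ 0.7496 -0.0044  0.3411] travel [0.0712 0.1435 0.0264] dist 0.162
toolx [ 0.086  0.995 -0.051] tooly ang -4.8 toolz [ 0.057 -0.056 -0.997] F [ 1.2 -1.   0.6] w 0.0911 j [-0.06  0.57  0.77 -0.05  1.74  0.02]
```

```bash
python3 -m inch '[{"travel":[0.018,0.036,0],"yaw":0,"jaw":0},{"travel":[0.036,0.072,0],"yaw":0,"jaw":0},{"travel":[0.054,0.108,0],"yaw":0,"jaw":0},{"travel":[0.071,0.144,0],"yaw":0,"jaw":0},{"travel":[0.077,0.184,0],"yaw":0,"jaw":0},{"travel":[0.083,0.224,0],"yaw":0,"jaw":0},{"travel":[0.089,0.264,0],"yaw":0,"jaw":0},{"travel":[0.095,0.304,0],"yaw":0,"jaw":0}]'; python3 go.py W .9 .053 .32
```

```text
clock: 14.6
position: [0.9001, 0.0513, 0.3028]
orientation: [0.053, 0.735, 0.676, 0.017]
contact_force: [0.1, 0.7, 0.6]
width: 0.0914
clock 14.6 tcp [0.9001 0.0513 0.3028] travel [ 0.0009  0.0015 -0.0172] dist 0.017
toolx [ 0.087  0.995 -0.046] tooly ang -4.7 toolz [ 0.096 -0.054 -0.994] F [0.1 0.7 0.6] w 0.0914 j [ 0.02  0.9   0.22 -0.06  1.93  0.08]
```

```bash
python3 -m inch '[{"travel":[0.006,0.04,0],"yaw":0,"jaw":0},{"travel":[0.012,0.08,0],"yaw":0,"jaw":0},{"travel":[0.018,0.12,0],"yaw":0,"jaw":0},{"travel":[0.024,0.16,0],"yaw":0,"jaw":0},{"travel":[0.03,0.2,0],"yaw":0,"jaw":0},{"travel":[0.036,0.24,0],"yaw":0,"jaw":0},{"travel":[0.042,0.28,0],"yaw":0,"jaw":0},{"travel":[0.048,0.32,0],"yaw":0,"jaw":0}]'; python3 go.py W .9 .053 .32
```

```text
clock: 15.27
position: [0.9409, 0.0516, 0.249]
orientation: [0.065, 0.734, 0.675, 0.032]
contact_force: [-1.1, 0.4, 0.3]
width: 0.091
clock 15.27 tcp [0.9409 0.0516 0.249 ] travel [-0.005  -0.0306 -0.0759] dist 0.082
toolx [ 0.086  0.995 -0.041] tooly ang -4.6 toolz [ 0.135 -0.052 -0.99 ] F [-1.1  0.4  0.3] w 0.091 j [ 0.01  0.96  0.22 -0.06  1.83  0.08]
```

```bash
python3 -m inch '[{"travel":[0.004,0.04,-0.02],"yaw":0,"jaw":0},{"travel":[0.008,0.08,-0.04],"yaw":0,"jaw":0},{"travel":[0.012,0.12,-0.06],"yaw":0,"jaw":0},{"travel":[0.016,0.16,-0.08],"yaw":0,"jaw":0},{"travel":[0.02,0.2,-0.1],"yaw":0,"jaw":0},{"travel":[0.024,0.24,-0.12],"yaw":0,"jaw":0},{"travel":[0.028,0.28,-0.14],"yaw":0,"jaw":0},{"travel":[0.03,0.32,-0.16],"yaw":0,"jaw":0}]'; python3 go.py W .9 .053 .32
```

```text
clock: 15.93
position: [0.9422, 0.0467, 0.283]
orientation: [0.077, 0.732, 0.675, 0.047]
contact_force: [0.7, 0.2, 0.3]
width: 0.0911
clock 15.93 tcp [0.9422 0.0467 0.283 ] travel [ 0.0014 -0.0353 -0.044 ] dist 0.056
toolx [ 0.085  0.996 -0.035] tooly ang -4.5 toolz [ 0.173 -0.05  -0.984] F [0.7 0.2 0.3] w 0.0911 j [ 0.01  0.92  0.22 -0.05  1.82  0.07]
```

```bash
python3 -m inch '[{"travel":[0,0.2,-0.3],"yaw":0,"jaw":0},{"travel":[0,0.2,-0.3],"yaw":0,"jaw":0},{"travel":[0,0.2,-0.3],"yaw":0,"jaw":0},{"travel":[0,0.2,-0.3],"yaw":0,"jaw":0},{"travel":[0,0.2,-0.3],"yaw":0,"jaw":0},{"travel":[0,0.2,-0.3],"yaw":0,"jaw":0},{"travel":[0,0.2,-0.3],"yaw":0,"jaw":0},{"travel":[0,0.2,-0.3],"yaw":0,"jaw":0}]'; python3 go.py W .9 .053 .32
```

```text
clock: 16.6
position: [0.8866, 0.0353, 0.4103]
orientation: [0.089, 0.731, 0.674, 0.061]
contact_force: [-0.9, 0.2, 0.6]
width: 0.0912
clock 16.6 tcp [0.8866 0.0353 0.4103] travel [ 0.0216 -0.0074  0.0901] dist 0.093
toolx [ 0.084  0.996 -0.031] tooly ang -4.4 toolz [ 0.209 -0.048 -0.977] F [-0.9  0.2  0.6] w 0.0912 j [-0.01  0.78  0.22 -0.05  1.93  0.05]
```

```bash
for i in 1; do python3 -m inch '[{"travel":[0.02,0.3,-0.05],"yaw":0,"jaw":0},{"travel":[0.02,0.3,-0.05],"yaw":0,"jaw":0},{"travel":[0.02,0.3,-0.05],"yaw":0,"jaw":0},{"travel":[0.02,0.3,-0.05],"yaw":0,"jaw":0},{"travel":[0.02,0.3,-0.05],"yaw":0,"jaw":0},{"travel":[0.02,0.3,-0.05],"yaw":0,"jaw":0},{"travel":[0.02,0.3,-0.05],"yaw":0,"jaw":0},{"travel":[0.02,0.3,-0.05],"yaw":0,"jaw":0}]'; done; python3 go.py W .9 .053 .32
```

```text
clock: 17.27
position: [0.9224, 0.0254, 0.3814]
orientation: [0.102, 0.729, 0.673, 0.075]
contact_force: [-0.6, 0.1, 0.9]
width: 0.091
clock 17.27 tcp [0.9224 0.0254 0.3814] travel [ 0.0273 -0.039   0.0526] dist 0.071
toolx [ 0.083  0.996 -0.027] tooly ang -4.4 toolz [ 0.246 -0.047 -0.968] F [-0.6  0.1  0.9] w 0.091 j [-0.02  0.81  0.22 -0.04  1.86  0.04]
```

```bash
python3 -m inch '[{"travel":[0.02,0.3,-0.1],"yaw":0,"jaw":0},{"travel":[0.02,0.3,-0.1],"yaw":0,"jaw":0},{"travel":[0.02,0.3,-0.1],"yaw":0,"jaw":0},{"travel":[0.02,0.3,-0.1],"yaw":0,"jaw":0},{"travel":[0.02,0.3,-0.1],"yaw":0,"jaw":0},{"travel":[0.02,0.3,-0.1],"yaw":0,"jaw":0},{"travel":[0.02,0.3,-0.1],"yaw":0,"jaw":0},{"travel":[0.02,0.3,-0.1],"yaw":0,"jaw":0}]'; python3 go.py W .9 .053 .32
```

```text
clock: 17.93
position: [0.9348, 0.0188, 0.3898]
orientation: [0.114, 0.727, 0.671, 0.089]
contact_force: [-0.3, -0.6, 0.1]
width: 0.091
clock 17.93 tcp [0.9348 0.0188 0.3898] travel [ 0.0329 -0.0557  0.0554] dist 0.085
toolx [ 0.082  0.996 -0.023] tooly ang -4.3 toolz [ 0.284 -0.046 -0.958] F [-0.3 -0.6  0.1] w 0.091 j [-0.03  0.81  0.22 -0.04  1.82  0.04]
```

```bash
python3 -m inch '[{"travel":[0.02,0.3,-0.1],"yaw":0,"jaw":0},{"travel":[0.02,0.3,-0.1],"yaw":0,"jaw":0},{"travel":[0.02,0.3,-0.1],"yaw":0,"jaw":0},{"travel":[0.02,0.3,-0.1],"yaw":0,"jaw":0},{"travel":[0.02,0.3,-0.1],"yaw":0,"jaw":0},{"travel":[0.02,0.3,-0.1],"yaw":0,"jaw":0},{"travel":[0.02,0.3,-0.1],"yaw":0,"jaw":0},{"travel":[0.02,0.3,-0.1],"yaw":0,"jaw":0}]'; python3 go.py W .9 .053 .32
```

```text
clock: 18.6
position: [0.9437, 0.0137, 0.404]
orientation: [0.127, 0.724, 0.67, 0.104]
contact_force: [0.1, -0.6, 0.0]
width: 0.0912
clock 18.6 tcp [0.9437 0.0137 0.404 ] travel [ 0.0373 -0.0712  0.0636] dist 0.102
toolx [ 0.081  0.996 -0.02 ] tooly ang -4.3 toolz [ 0.321 -0.045 -0.946] F [ 0.1 -0.6  0. ] w 0.0912 j [-0.03  0.8   0.22 -0.03  1.79  0.03]
```

```bash
python3 -m inch '[{"travel":[0.02,0.3,-0.1],"yaw":0,"jaw":0},{"travel":[0.02,0.3,-0.1],"yaw":0,"jaw":0},{"travel":[0.02,0.3,-0.1],"yaw":0,"jaw":0},{"travel":[0.02,0.3,-0.1],"yaw":0,"jaw":0},{"travel":[0.02,0.3,-0.1],"yaw":0,"jaw":0},{"travel":[0.02,0.3,-0.1],"yaw":0,"jaw":0},{"travel":[0.02,0.3,-0.1],"yaw":0,"jaw":0},{"travel":[0.02,0.3,-0.1],"yaw":0,"jaw":0}]'; python3 go.py W .9 .053 .32
```

```text
clock: 19.27
position: [0.9495, 0.01, 0.423]
orientation: [0.14, 0.721, 0.668, 0.118]
contact_force: [0.1, 0.3, -0.3]
width: 0.0913
clock 19.27 tcp [0.9495 0.01   0.423 ] travel [ 0.0406 -0.0861  0.0764] dist 0.122
toolx [ 0.08   0.997 -0.017] tooly ang -4.2 toolz [ 0.358 -0.044 -0.933] F [ 0.1  0.3 -0.3] w 0.0913 j [-0.04  0.78  0.22 -0.03  1.77  0.03]
```

```bash
python3 -m inch '[{"travel":[0.02,0.3,-0.1],"yaw":0,"jaw":0},{"travel":[0.02,0.3,-0.1],"yaw":0,"jaw":0},{"travel":[0.02,0.3,-0.1],"yaw":0,"jaw":0},{"travel":[0.02,0.3,-0.1],"yaw":0,"jaw":0},{"travel":[0.02,0.3,-0.1],"yaw":0,"jaw":0},{"travel":[0.02,0.3,-0.1],"yaw":0,"jaw":0},{"travel":[0.02,0.3,-0.1],"yaw":0,"jaw":0},{"travel":[0.02,0.3,-0.1],"yaw":0,"jaw":0}]'; python3 go.py W .9 .053 .32
```

```text
clock: 19.93
position: [0.9525, 0.0072, 0.4458]
orientation: [0.153, 0.718, 0.666, 0.133]
contact_force: [-0.4, -0.2, -0.4]
width: 0.0914
clock 19.93 tcp [0.9525 0.0072 0.4458] travel [ 0.0432 -0.1011  0.0927] dist 0.144
toolx [ 0.079  0.997 -0.014] tooly ang -4.2 toolz [ 0.395 -0.044 -0.918] F [-0.4 -0.2 -0.4] w 0.0914 j [-0.04  0.76  0.22 -0.03  1.75  0.02]
```

```bash
python3 -m inch '[{"travel":[0.02,0.3,-0.1],"yaw":0,"jaw":0},{"travel":[0.02,0.3,-0.1],"yaw":0,"jaw":0},{"travel":[0.02,0.3,-0.1],"yaw":0,"jaw":0},{"travel":[0.02,0.3,-0.1],"yaw":0,"jaw":0},{"travel":[0.02,0.3,-0.1],"yaw":0,"jaw":0},{"travel":[0.02,0.3,-0.1],"yaw":0,"jaw":0},{"travel":[0.02,0.3,-0.1],"yaw":0,"jaw":0},{"travel":[0.02,0.3,-0.1],"yaw":0,"jaw":0}]'; python3 go.py W .9 .053 .32
python3 - <<'E'
from h import *
from go import rot
a=cam("side");b=cam("top")
cv2.imwrite("pics/s9.png",a["color"][:,:,::-1]);crop(b,"t9",100,260,270,400,5)
E
```

```text
clock: 20.6
position: [0.953, 0.0053, 0.4719]
orientation: [0.167, 0.715, 0.663, 0.147]
contact_force: [-0.7, 0.1, 0.7]
width: 0.0917
clock 20.6 tcp [0.953  0.0053 0.4719] travel [ 0.0451 -0.1165  0.112 ] dist 0.168
toolx [ 0.077  0.997 -0.011] tooly ang -4.1 toolz [ 0.431 -0.043 -0.901] F [-0.7  0.1  0.7] w 0.0917 j [-0.05  0.73  0.22 -0.02  1.74  0.02]
```

View pics/s9.png

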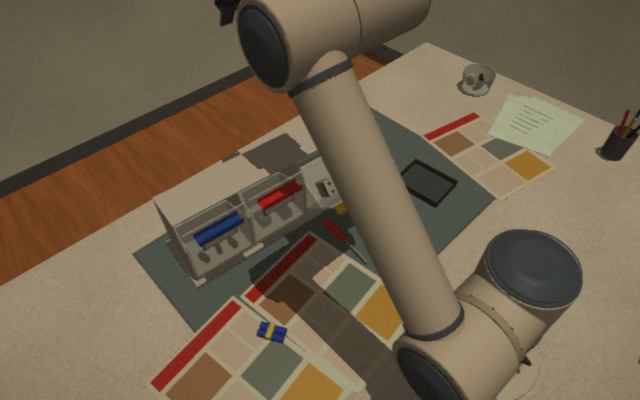

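View pics/t9.png

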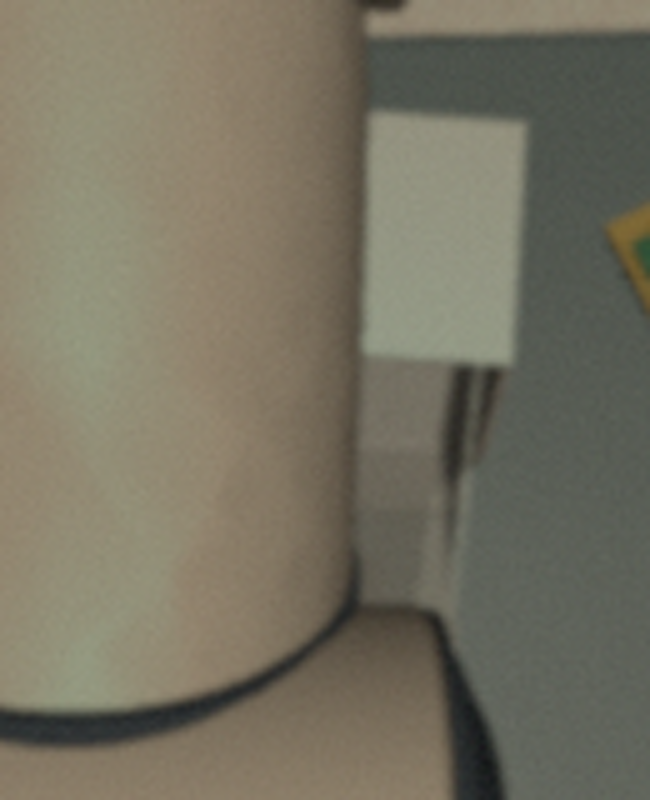

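```bash
cat > hc.py <<'E'
from go import *
def inv(P):
    c,s=np.cos(HYAW),np.sin(HYAW);d=np.array(P)-[HX,HY,0];return np.array([c*d[0]+s*d[1],-s*d[0]+c*d[1],d[2]])
E
python3 - <<'E'
from h import *
from hc import *
a,b=cam("side"),cam("top")
for n,sa,tb in (("rear",(182.9,328.9),(189.9,329.5)),("front",(191.1,332.9),(197.9,328.9))):
    X,e1,e2=tri(a,b,sa,tb);print(n,X.round(4),inv(X).round(4),e1,e2, "topplane",inv(plane(b,tb,.09 if n=="rear" else .07)).round(4))
# predicted terminals
for t in(.014,-.014):
    th=.8;x=.009+t;z=.014+.034; print(.02+x*np.cos(th)-z*np.sin(th), .038+x*np.sin(th)+z*np.cos(th))
print([(r["location"],r["p"]) for r in look_for("side","capacitor")])
E
```

```text
rear [ 0.5688 -0.0527  0.0904] [ 0.0034 -0.002   0.0904] 0.08706518200656448 0.10388994148826802 topplane [ 0.0033 -0.0022  0.09  ]
front [ 0.5501 -0.0517  0.07  ] [-0.0153 -0.0024  0.07  ] 0.15297670729028714 0.18024310421503734 topplane [-0.0156 -0.0027  0.07  ]
0.0015911619518077097 0.08794111213935296
-0.017916625909912925 0.06785514159416632
[([189.0, 328.6], 0.62), ([329.9, 269.9], 0.5)]
```

```bash
python3 go.py H -.06 -.002 .30
```

```text
clock 20.85 tcp [0.9531 0.0053 0.4716] travel [-0.0857 -0.4733 -0.036 ] dist 0.482
toolx [ 0.077  0.997 -0.011] tooly ang -4.1 toolz [ 0.431 -0.043 -0.901] F [ 0.4  0.6 -0.1] w 0.0912 j [-0.05  0.74  0.22 -0.02  1.74  0.02]
```

```bash
python3 -m inch '[{"travel":[-0.007,-0.039,-0.003],"yaw":7,"jaw":0},{"travel":[-0.014,-0.078,-0.006],"yaw":14,"jaw":0},{"travel":[-0.021,-0.117,-0.009],"yaw":21,"jaw":0},{"travel":[-0.028,-0.156,-0.012],"yaw":28,"jaw":0},{"travel":[-0.035,-0.195,-0.015],"yaw":35,"jaw":0},{"travel":[-0.042,-0.234,-0.018],"yaw":42,"jaw":0},{"travel":[-0.049,-0.273,-0.021],"yaw":49,"jaw":0},{"travel":[-0.056,-0.312,-0.024],"yaw":56,"jaw":0}]'; python3 go.py H -.06 -.002 .26
```

```text
clock: 21.52
position: [0.686, -0.0256, 0.3696]
orientation: [0.089, 0.928, 0.298, 0.204]
contact_force: [1.3, -1.2, 1.0]
width: 0.0911
clock 21.52 tcp [ 0.686  -0.0256  0.3696] travel [-0.1822 -0.1068  0.0219] dist 0.212
toolx [0.739 0.589 0.326] tooly ang -57.3 toolz [ 0.431 -0.043 -0.901] F [ 1.3 -1.2  1. ] w 0.0911 j [-0.13  0.22  1.35  0.02  1.13  0.81]
```

```bash
cat >> go.py <<'E'
    s,p,R=rot(); print("yaw to level jaws", round(np.degrees(np.arctan2(R[2,1],R[2,0])),1), "or +-180; toolz az",round(np.degrees(np.arctan2(R[1,2],R[0,2])),1))
E
python3 go.py H -.06 -.002 .26
```

```text
clock 21.52 tcp [ 0.686  -0.0256  0.3696] travel [-0.1822 -0.1068  0.0219] dist 0.212
toolx [0.739 0.589 0.326] tooly ang -57.3 toolz [ 0.431 -0.043 -0.901] F [ 1.3 -1.2  1. ] w 0.0911 j [-0.13  0.22  1.35  0.02  1.13  0.81]
yaw to level jaws 41.3 or +-180; toolz az -5.7
```

```bash
python3 -m inch '[{"travel":[-0.036,-0.021,0.004],"yaw":7,"jaw":0},{"travel":[-0.072,-0.042,0.008],"yaw":14,"jaw":0},{"travel":[-0.108,-0.063,0.012],"yaw":21,"jaw":0},{"travel":[-0.144,-0.084,0.016],"yaw":28,"jaw":0},{"travel":[-0.18,-0.105,0.021],"yaw":35,"jaw":0},{"travel":[-0.182,-0.107,0.022],"yaw":40.5,"jaw":0},{"travel":[-0.182,-0.107,0.022],"yaw":40.5,"jaw":0},{"travel":[-0.182,-0.107,0.022],"yaw":40.5,"jaw":0}]'; python3 go.py H -.033 -.002 .132
python3 - <<'E'
from h import *
from hc import *
a=cam("side");_,p,R=rot()
pts=[]
for off in (R@[0,0,-.039],np.array([0,0,.039])):
    pts+=[proj(a,p+off+R@[dx,dy,0]) for dy in(-.0456,-.059,.0456,.059) for dx in(-.016,.016)]
crop(a,"s10",60,230,270,410,5,pts); crop(a,"s10m",60,230,270,410,5)
E
```

```text
clock: 22.18
position: [0.5062, -0.0478, 0.2607]
orientation: [0.013, 0.974, -0.041, 0.223]
contact_force: [1.3, 0.7, 1.5]
width: 0.0911
clock 22.18 tcp [ 0.5062 -0.0478  0.2607] travel [-0.0322 -0.0011  0.1273] dist 0.131
toolx [ 0.898 -0.073  0.435] tooly ang -94.9 toolz [ 0.433 -0.044 -0.901] F [1.3 0.7 1.5] w 0.0911 j [-0.27  0.02  1.9   0.1   0.79  1.33]
yaw to level jaws 1.0 or +-180; toolz az -5.8
```

View pics/s10.png

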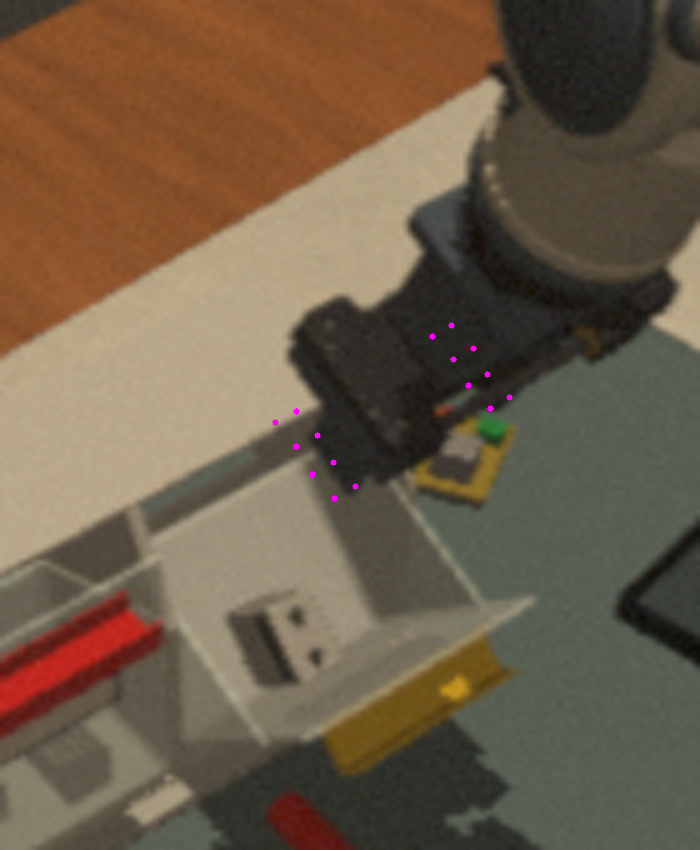

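Run:
```python
from h import *
from hc import *
a=cam("side");_,p,R=rot()
for n,off in (("T",R@[0,0,-.039]),("W",np.array([0,0,.039]))):
    for dy in(-.0456,-.059):
        for dx in(-.016,.016):
            q=proj(a,p+off+R@[dx,dy,0]); print(n,dy,dx,((q-[270,60]+.5)*5).round(0))
pts=[proj(a,p+R@[0,0,-.039]+R@[dx,dy,0]) for dy in(-.0456,-.059,.0456,.059) for dx in(-.016,.016)]
crop(a,"s11",120,180,315,375,12,pts)
```

```text
T -0.0456 -0.016 [355. 487.]
T -0.0456 0.016 [317. 435.]
T -0.059 -0.016 [334. 499.]
T -0.059 0.016 [297. 447.]
W -0.0456 -0.016 [333. 463.]
W -0.0456 0.016 [296. 411.]
W -0.059 -0.016 [312. 474.]
W -0.059 0.016 [275. 423.]
```

View pics/s11.png

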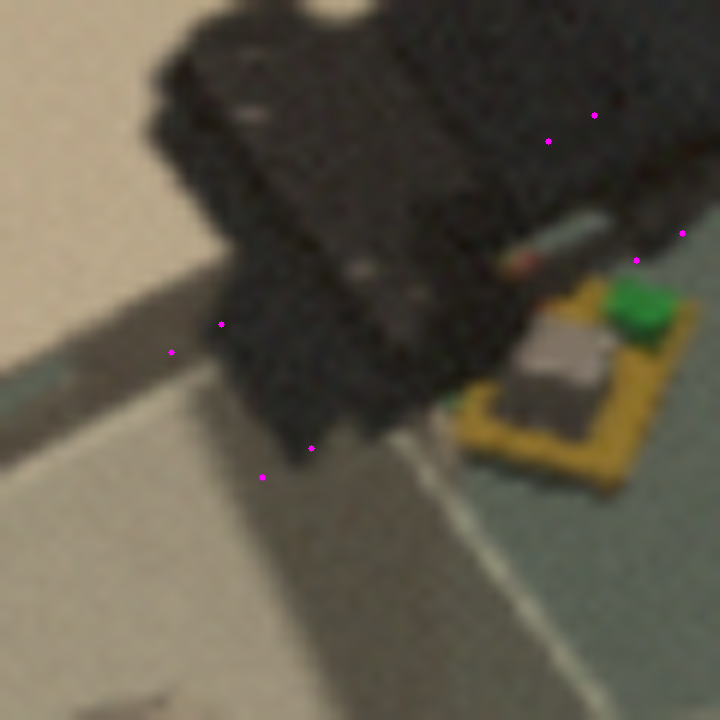

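```bash
python3 -m inch '[{"travel":[-0.008,0,0.02],"yaw":0,"jaw":0},{"travel":[-0.016,0,0.04],"yaw":0,"jaw":0},{"travel":[-0.024,0,0.06],"yaw":0,"jaw":0},{"travel":[-0.032,-0.001,0.08],"yaw":0,"jaw":0},{"travel":[-0.032,-0.001,0.1],"yaw":0,"jaw":0},{"travel":[-0.032,-0.001,0.115],"yaw":0,"jaw":0},{"travel":[-0.032,-0.001,0.127],"yaw":0,"jaw":0},{"travel":[-0.032,-0.001,0.127],"yaw":0,"jaw":0}]'; python3 go.py H .019 -.002 .024
python3 - <<'E'
from h import *
from hc import *
a=cam("side");_,p,R=rot();print(inv(p-R[:,2]*.039).round(4))
pts=[proj(a,p+R@[0,0,-.039]+R@[dx,dy,0]) for dy in(-.0456,-.059,.0456,.059) for dx in(-.016,.016)]
crop(a,"s12",100,210,295,385,7,pts); crop(cam("top"),"t12",130,260,270,400,5)
E
```

```text
clock: 22.95
position: [0.5353, -0.05, 0.1314]
orientation: [0.013, 0.974, -0.039, 0.223]
contact_force: [-0.6, 0.1, 0.2]
width: 0.0914
clock 22.95 tcp [ 0.5353 -0.05    0.1314] travel [-0.0025 -0.0009  0.1181] dist 0.118
toolx [ 0.898 -0.07   0.435] tooly ang -94.7 toolz [ 0.432 -0.043 -0.901] F [-0.6  0.1  0.2] w 0.0914 j [-0.25  0.27  2.04  0.18  0.39  1.25]
yaw to level jaws 1.1 or +-180; toolz az -5.7
[-0.0476 -0.0015  0.1674]
```

View pics/s12.png

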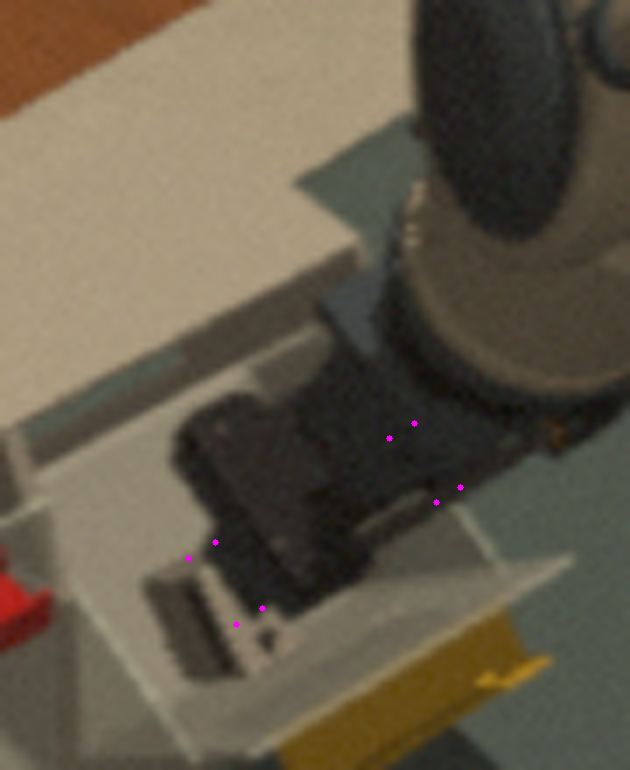

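View pics/t12.png

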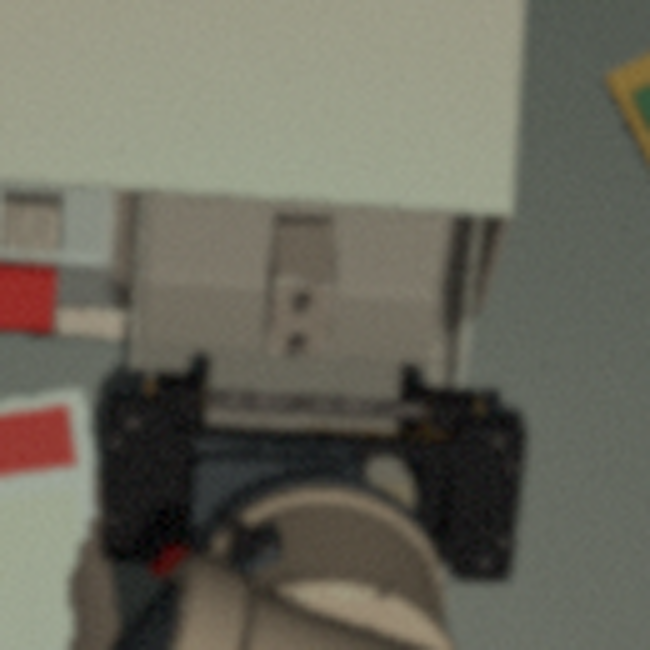

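Run:
```python
from h import *
from hc import *
a=cam("side");b=cam("top");_,p,R=rot()
for o in(.039,.05,.06):
  print(o,[ ((proj(b,p+R@[.016,dy,-o])-[270,130]+.5)*5).round(0) for dy in(-.0456,-.059,.0456,.059)],"side",[((proj(a,p+R@[dx,-.059,-o])-[295,100]+.5)*7).round(0) for dx in(.016,-.016)])
print("body",[((proj(b,p+R@[dx,dy,-.079-.039])-[270,130]+.5)*5).round(0) for dx in(.038,) for dy in(-.089,.089)])
crop(b,"t13",185,225,280,370,8);crop(a,"s13",150,200,310,360,14)
```

```text
0.039 [array([211., 352.]), array([183., 350.]), array([401., 363.]), array([429., 364.])] side [array([190., 556.]), array([237., 623.])]
0.05 [array([210., 360.]), array([182., 358.]), array([403., 371.]), array([431., 373.])] side [array([198., 545.]), array([245., 612.])]
0.06 [array([210., 368.]), array([181., 366.]), array([405., 379.]), array([433., 380.])] side [array([205., 535.]), array([253., 603.])]
body [array([112., 362.]), array([517., 385.])]
```

View pics/t13.png

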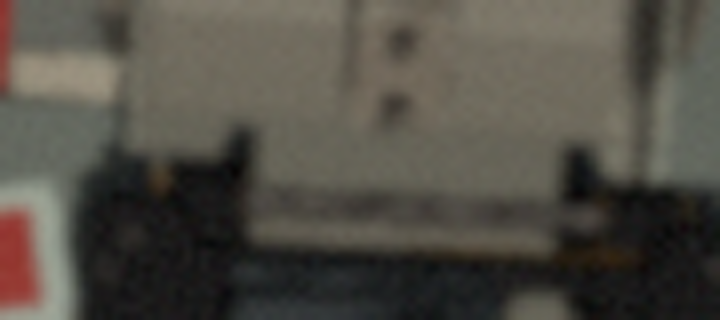

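View pics/s13.png

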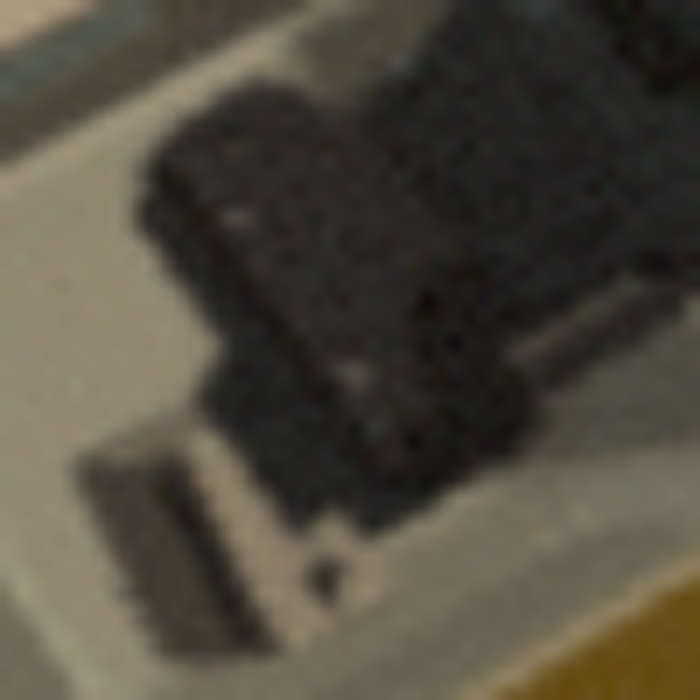

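```bash
python3 -m inch '[{"travel":[0,-0.001,0.015],"yaw":0,"jaw":0},{"travel":[-0.001,-0.001,0.03],"yaw":0,"jaw":0},{"travel":[-0.001,-0.001,0.045],"yaw":0,"jaw":0},{"travel":[-0.002,-0.001,0.058],"yaw":0,"jaw":0},{"travel":[-0.002,-0.001,0.068],"yaw":0,"jaw":0},{"travel":[-0.002,-0.001,0.078],"yaw":0,"jaw":0},{"travel":[-0.003,-0.001,0.086],"yaw":0,"jaw":0},{"travel":[-0.003,-0.001,0.09],"yaw":0,"jaw":0}]'; python3 go.py H .019 -.002 .024
python3 - <<'E'
from h import *
crop(cam("top"),"t14",130,260,270,400,5);crop(cam("side"),"s14",100,210,295,385,7)
E
```

```text
clock: 23.82
position: [0.5714, -0.0528, 0.0513]
orientation: [0.013, 0.974, -0.039, 0.224]
contact_force: [-0.1, -0.3, 0.6]
width: 0.0911
clock 23.82 tcp [ 0.5714 -0.0528  0.0513] travel [-0.0003 -0.0001  0.0303] dist 0.03
toolx [ 0.897 -0.071  0.437] tooly ang -94.7 toolz [ 0.435 -0.044 -0.899] F [-0.1 -0.3  0.6] w 0.0911 j [-0.24  0.48  2.05  0.36  0.17  1.08]
yaw to level jaws 1.1 or +-180; toolz az -5.7
```

View pics/t14.png

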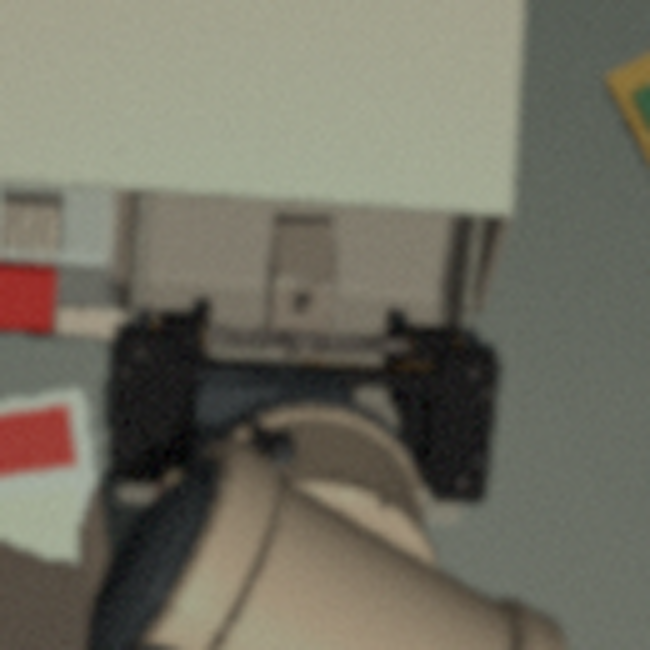

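View pics/s14.png

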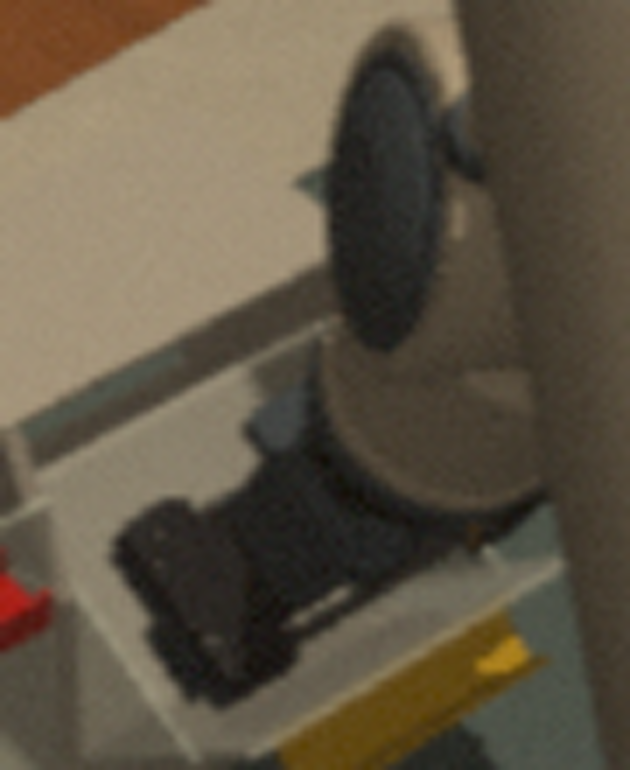

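```bash
python3 -m inch '[{"travel":[0,0,0.004],"yaw":0,"jaw":0},{"travel":[0,0,0.008],"yaw":0,"jaw":0},{"travel":[0,0,0.012],"yaw":0,"jaw":0},{"travel":[0,0,0.015],"yaw":0,"jaw":0},{"travel":[0,0,0.018],"yaw":0,"jaw":0},{"travel":[0,0,0.02],"yaw":0,"jaw":0},{"travel":[0,0,0.022],"yaw":0,"jaw":0},{"travel":[0,0,0.024],"yaw":0,"jaw":0}]'; python3 go.py H .019 -.002 .024
```

```text
clock: 24.58
position: [0.5825, -0.054, 0.0303]
orientation: [0.014, 0.974, -0.04, 0.224]
contact_force: [1.4, -0.1, 8.8]
width: 0.0913
clock 24.58 tcp [ 0.5825 -0.054   0.0303] travel [-0.0012 -0.0003  0.0065] dist 0.007
toolx [ 0.896 -0.071  0.438] tooly ang -94.8 toolz [ 0.436 -0.044 -0.899] F [ 1.4 -0.1  8.8] w 0.0913 j [-0.23  0.53  2.04  0.48  0.13  0.96]
yaw to level jaws 1.1 or +-180; toolz az -5.8
```

```bash
python3 -m inch '[{"travel":[0,0,-0.002],"yaw":0,"jaw":0.3},{"travel":[0,0,-0.002],"yaw":0,"jaw":0.5},{"travel":[0,0,-0.002],"yaw":0,"jaw":0.7},{"travel":[0,0,-0.002],"yaw":0,"jaw":1},{"travel":[0,0,-0.002],"yaw":0,"jaw":1},{"travel":[0,0,-0.002],"yaw":0,"jaw":1},{"travel":[0,0,-0.002],"yaw":0,"jaw":1},{"travel":[0,0,-0.002],"yaw":0,"jaw":1}]' 30; python3 go.py H .019 -.002 .024
```

```text
clock: 25.25
position: [0.5815, -0.0539, 0.0321]
orientation: [0.014, 0.974, -0.04, 0.224]
contact_force: [-0.0, -0.7, 0.0]
width: 0.0409
clock 25.25 tcp [ 0.5815 -0.0539  0.0321] travel [-0.0011 -0.0003  0.0085] dist 0.009
toolx [ 0.896 -0.071  0.438] tooly ang -94.8 toolz [ 0.436 -0.044 -0.899] F [-0.  -0.7  0. ] w 0.0409 j [-0.23  0.53  2.05  0.46  0.13  0.97]
yaw to level jaws 1.1 or +-180; toolz az -5.8
```

```bash
python3 -m inch '[{"travel":[0,0,0],"yaw":0,"jaw":1},{"travel":[0,0,0],"yaw":0,"jaw":1},{"travel":[0,0,0],"yaw":0,"jaw":1},{"travel":[0,0,0],"yaw":0,"jaw":1},{"travel":[0,0,0],"yaw":0,"jaw":1},{"travel":[0,0,0],"yaw":0,"jaw":1},{"travel":[0,0,0],"yaw":0,"jaw":1},{"travel":[0,0,0],"yaw":0,"jaw":1}]' 30; python3 go.py H .019 -.002 .024
```

```text
clock: 25.92
position: [0.5815, -0.0539, 0.032]
orientation: [0.014, 0.974, -0.04, 0.224]
contact_force: [0.2, 0.4, 0.8]
width: 0.0317
clock 25.92 tcp [ 0.5815 -0.0539  0.032 ] travel [-0.001  -0.0002  0.0084] dist 0.009
toolx [ 0.896 -0.071  0.438] tooly ang -94.8 toolz [ 0.436 -0.044 -0.899] F [0.2 0.4 0.8] w 0.0317 j [-0.23  0.53  2.05  0.46  0.13  0.97]
yaw to level jaws 1.1 or +-180; toolz az -5.8
```

```bash
python3 -m inch '[{"travel":[0,0,-0.01],"yaw":0,"jaw":1},{"travel":[0,0,-0.025],"yaw":0,"jaw":1},{"travel":[0,0,-0.045],"yaw":0,"jaw":1},{"travel":[0,0,-0.07],"yaw":0,"jaw":1},{"travel":[0,0,-0.1],"yaw":0,"jaw":1},{"travel":[0,0,-0.13],"yaw":0,"jaw":1},{"travel":[0,0,-0.16],"yaw":0,"jaw":1},{"travel":[0,0,-0.19],"yaw":0,"jaw":1}]'
python3 - <<'E'
from h import *
from hc import *
to(H(-.1,-.15,.3))
crop(cam("top"),"t15",130,290,270,430,5);crop(cam("side"),"s15",70,220,290,410,5)
E
```

```text
clock: 26.58
position: [0.4973, -0.0454, 0.2037]
orientation: [0.014, 0.974, -0.04, 0.224]
contact_force: [1.1, 0.8, -0.2]
width: 0.0316
clock 26.58 tcp [ 0.4973 -0.0454  0.2037] travel [ 0.0137  0.1507 -0.0989] dist 0.181
toolx [ 0.897 -0.071  0.437] tooly ang -94.8 toolz [ 0.435 -0.044 -0.899] F [ 1.1  0.8 -0.2] w 0.0316 j [-0.27  0.08  2.01  0.13  0.6   1.29]
```

View pics/t15.png

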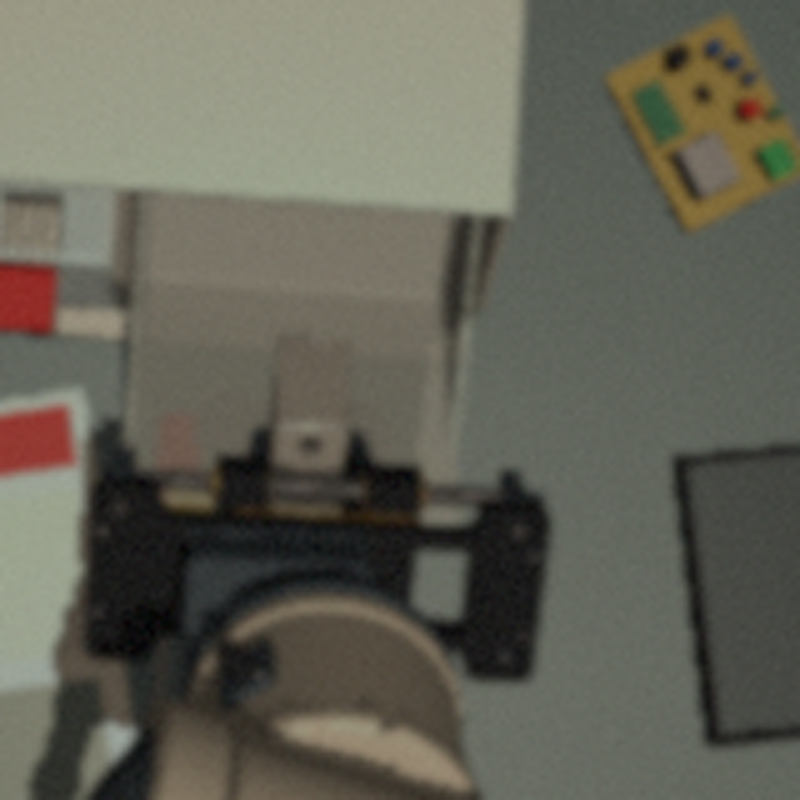

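View pics/s15.png

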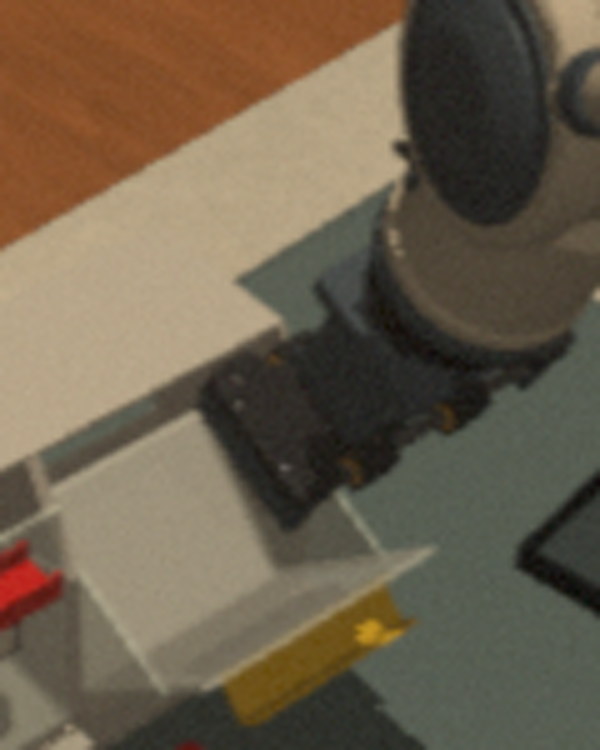

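```bash
cat > place.py <<'E'
from hc import *
_,p,R=rot()
Rg=Ro.from_quat([.014,.974,-.040,.224],scalar_first=True).as_matrix(); pg=np.array([.5815,-.0539,.0320])
th=.8
capO=H(.0392,-.0022,.035); 
ux=H(np.cos(th),0,0)-H(0,0,0); capx=np.array([ux[0],ux[1],np.sin(th)])
ax=H(1,0,0)-H(0,0,0); ay=H(0,1,0)-H(0,0,0)
capR=np.c_[ax*np.cos(th)+np.array([0,0,np.sin(th)]), ay, -ax*np.sin(th)+np.array([0,0,np.cos(th)])]
c=Rg.T@(capO-pg); Cg=Rg.T@capR
if __name__=="__main__":
    print("c tool",c.round(4))
    Rf=R@Ro.from_euler("z",float(sys.argv[1]),degrees=True).as_matrix()
    CR=Rf@Cg; print("cap axes after\n",CR.round(3))
    tgt=np.array([.413,-.332,float(sys.argv[2])]); T=tgt-Rf@c
    print("TCP target",T.round(4)); to(T)
    print("finger tip lowest z", min((T+Rf@[dx,dy,-.039])[2] for dx in(-.016,.016) for dy in(-.016,.016)))
E
python3 place.py -179 .12
```

```text
c tool [ 0.022  -0.      0.0073]
cap axes after
 [[-0.989 -0.103 -0.109]
 [ 0.101 -0.995  0.023]
 [-0.111  0.012  0.994]]
TCP target [ 0.4294 -0.3336  0.1363]
clock 26.68 tcp [ 0.4987 -0.0457  0.2066] travel [-0.0728  0.292   0.0456] dist 0.304
toolx [ 0.894 -0.07   0.443] tooly ang -94.8 toolz [ 0.44  -0.045 -0.897] F [ 0.5  0.2 -1.5] w 0.032 j [-0.27  0.08  2.01  0.13  0.6   1.29]
finger tip lowest z 0.16417924053088936
```

```bash
python3 -m inch '[{"travel":[0,0,-0.02],"yaw":-7,"jaw":1},{"travel":[0,0.01,-0.03],"yaw":-14,"jaw":1},{"travel":[0,0.03,-0.03],"yaw":-21,"jaw":1},{"travel":[-0.01,0.06,-0.03],"yaw":-28,"jaw":1},{"travel":[-0.02,0.09,-0.03],"yaw":-35,"jaw":1},{"travel":[-0.03,0.12,-0.03],"yaw":-42,"jaw":1},{"travel":[-0.04,0.15,-0.02],"yaw":-49,"jaw":1},{"travel":[-0.05,0.18,-0.02],"yaw":-56,"jaw":1}]'; python3 place.py -123 .12
```

```text
clock: 27.35
position: [0.444, -0.1819, 0.2117]
orientation: [0.092, 0.925, 0.305, 0.206]
contact_force: [0.9, 0.3, -1.4]
width: 0.0317
c tool [ 0.022  -0.      0.0073]
cap axes after
 [[-0.937 -0.328 -0.121]
 [ 0.337 -0.939 -0.064]
 [-0.093 -0.101  0.991]]
TCP target [ 0.4282 -0.3391  0.1359]
clock 27.35 tcp [ 0.444  -0.1819  0.2117] travel [-0.1308  0.0945  0.0681] dist 0.175
toolx [0.729 0.603 0.324] tooly ang -56.5 toolz [ 0.437 -0.044 -0.898] F [ 0.9  0.3 -1.4] w 0.0317 j [-0.73  0.06  2.02  0.4   0.73 -0.05]
finger tip lowest z 0.1624117206138621
```

```bash
cat >> place.py <<'E'
    print("remaining yaw", round(np.degrees(np.arctan2(R[2,1],R[2,0]))-180-1.1,1))
E
sed -i 's/float(sys.argv\[1\])/np.degrees(np.arctan2(R[2,1],R[2,0]))-181.1/' place.py; python3 place.py 0 .12
```

```text
c tool [ 0.022  -0.      0.0073]
cap axes after
 [[-0.991 -0.088 -0.105]
 [ 0.085 -0.996  0.028]
 [-0.107  0.019  0.994]]
TCP target [ 0.4295 -0.3332  0.1363]
clock 27.35 tcp [ 0.444  -0.1819  0.2117] travel [-0.1263  0.0906  0.0681] dist 0.17
toolx [0.729 0.603 0.324] tooly ang -56.5 toolz [ 0.437 -0.044 -0.898] F [ 0.9  0.3 -1.4] w 0.0317 j [-0.73  0.06  2.02  0.4   0.73 -0.05]
finger tip lowest z 0.1641344312526478
remaining yaw -138.8
```

```bash
python3 -m inch '[{"travel":[-0.015,0.011,0],"yaw":-7,"jaw":1},{"travel":[-0.03,0.022,0.01],"yaw":-14,"jaw":1},{"travel":[-0.045,0.033,0.02],"yaw":-21,"jaw":1},{"travel":[-0.06,0.044,0.03],"yaw":-28,"jaw":1},{"travel":[-0.075,0.055,0.03],"yaw":-35,"jaw":1},{"travel":[-0.09,0.066,0.04],"yaw":-42,"jaw":1},{"travel":[-0.105,0.077,0.04],"yaw":-49,"jaw":1},{"travel":[-0.12,0.088,0.05],"yaw":-56,"jaw":1}]'; python3 place.py 0 .12
```

```text
clock: 28.02
position: [0.4242, -0.3277, 0.1532]
orientation: [0.175, 0.685, 0.692, 0.141]
contact_force: [0.9, -1.1, -0.2]
width: 0.0318
c tool [ 0.022  -0.      0.0073]
cap axes after
 [[-0.991 -0.088 -0.104]
 [ 0.086 -0.996  0.028]
 [-0.106  0.019  0.994]]
TCP target [ 0.4295 -0.3332  0.1362]
clock 28.02 tcp [ 0.4242 -0.3277  0.1532] travel [-0.0047 -0.0027  0.0178] dist 0.019
toolx [ 0.001  0.999 -0.049] tooly ang 1.3 toolz [ 0.436 -0.045 -0.899] F [ 0.9 -1.1 -0.2] w 0.0318 j [-1.04  0.27  1.95  0.56  0.72 -1.44]
finger tip lowest z 0.16414147616945704
remaining yaw -84.7
```

```bash
python3 -m inch '[{"travel":[-0.005,-0.003,0],"yaw":-7,"jaw":1},{"travel":[-0.005,-0.003,0],"yaw":-14,"jaw":1},{"travel":[-0.005,-0.003,0.0],"yaw":-21,"jaw":1},{"travel":[-0.005,-0.003,0.0],"yaw":-28,"jaw":1},{"travel":[-0.005,-0.003,0.0],"yaw":-35,"jaw":1},{"travel":[-0.005,-0.003,0.0],"yaw":-42,"jaw":1},{"travel":[-0.005,-0.003,0.0],"yaw":-49,"jaw":1},{"travel":[-0.005,-0.003,0.0],"yaw":-56,"jaw":1}]'; python3 place.py 0 .12
```

```text
clock: 28.68
position: [0.4212, -0.3326, 0.151]
orientation: [0.221, 0.278, 0.934, 0.042]
contact_force: [0.4, 0.9, -0.9]
width: 0.032
c tool [ 0.022  -0.      0.0073]
cap axes after
 [[-0.991 -0.087 -0.103]
 [ 0.084 -0.996  0.028]
 [-0.105  0.019  0.994]]
TCP target [ 0.4295 -0.3332  0.1362]
clock 28.68 tcp [ 0.4212 -0.3326  0.151 ] travel [-0.0008  0.0007  0.0169] dist 0.017
toolx [-0.749  0.537 -0.389] tooly ang 59.3 toolz [ 0.435 -0.044 -0.899] F [ 0.4  0.9 -0.9] w 0.032 j [-1.05  0.28  1.94  0.57  0.72 -2.43]
finger tip lowest z 0.16415833360787838
remaining yaw -28.5
```

```bash
python3 -m inch '[{"travel":[0,0,0],"yaw":-7,"jaw":1},{"travel":[0,0,0],"yaw":-14,"jaw":1},{"travel":[0,0,0.0],"yaw":-21,"jaw":1},{"travel":[0,0,0.0],"yaw":-26,"jaw":1},{"travel":[0,0,0.0],"yaw":-28,"jaw":1},{"travel":[0,0,0.0],"yaw":-28,"jaw":1},{"travel":[0,0,0.0],"yaw":-28,"jaw":1},{"travel":[0,0,0.0],"yaw":-28,"jaw":1}]'; python3 place.py 0 .03;  python3 - <<'E'
from h import *
crop(cam("top"),"t16",190,300,380,480,6);crop(cam("side"),"s16",100,230,380,500,6)
E
```

```text
clock: 29.35
position: [0.4211, -0.3325, 0.1505]
orientation: [0.224, 0.044, 0.974, -0.012]
contact_force: [-0.8, -0.2, -0.2]
width: 0.032
c tool [ 0.022  -0.      0.0073]
cap axes after
 [[-0.991 -0.086 -0.103]
 [ 0.083 -0.996  0.027]
 [-0.105  0.019  0.994]]
TCP target [ 0.4295 -0.3332  0.0462]
clock 29.35 tcp [ 0.4211 -0.3325  0.1505] travel [0.038  0.0004 0.0975] dist 0.105
toolx [-0.896  0.081 -0.437] tooly ang 84.7 toolz [ 0.435 -0.043 -0.899] F [-0.8 -0.2 -0.2] w 0.032 j [-1.05  0.28  1.94  0.57  0.72 -2.92]
finger tip lowest z 0.07416709962147615
remaining yaw -360.6
```

View pics/t16.png

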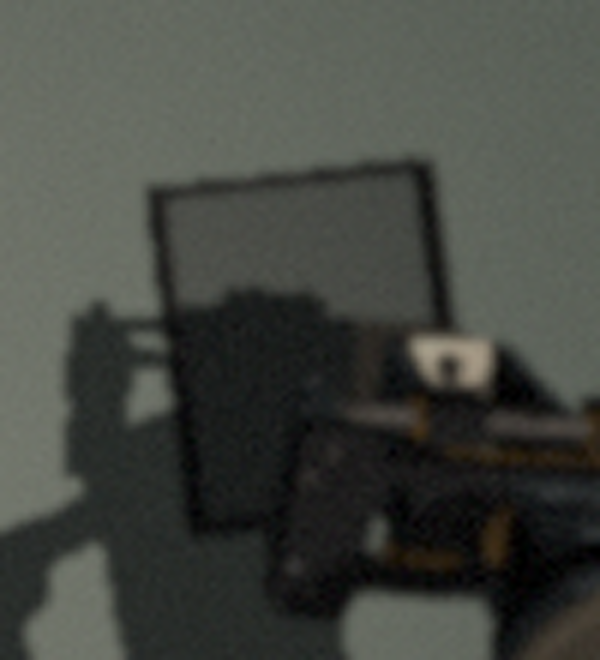

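View pics/s16.png

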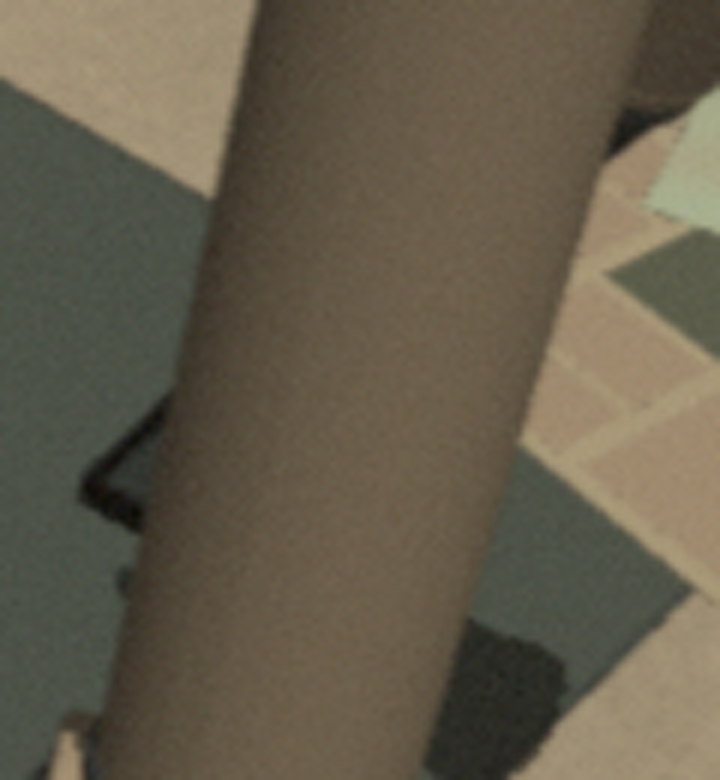

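Run:
```python
from h import *
from place import *
b=cam("top"); 
capo=p+R@c; CR=R@Cg; print(capo.round(4),CR[:,2].round(3))
for t in(.014,-.014): print("pred terminal",((proj(b,capo+CR@[t,0,.066])-[380,190]+.5)*6).round(0))
print("pred top corners",[((proj(b,capo+CR@[x,y,.06])-[380,190]+.5)*6).round(0).tolist() for x in(.025,-.025) for y in(.016,-.016)])
```

```text
[ 0.4047 -0.3311  0.1345] [-0.103  0.024  0.994]
pred terminal [445. 427.]
pred terminal [451. 355.]
pred top corners [[479.0, 456.0], [397.0, 450.0], [489.0, 327.0], [406.0, 322.0]]
```

```bash
python3 -m inch '[{"travel":[0.006,0,0.012],"yaw":0,"jaw":1},{"travel":[0.012,0,0.027],"yaw":0,"jaw":1},{"travel":[0.018,0,0.042],"yaw":0,"jaw":1},{"travel":[0.024,0,0.057],"yaw":0,"jaw":1},{"travel":[0.03,0,0.072],"yaw":0,"jaw":1},{"travel":[0.035,0,0.087],"yaw":0,"jaw":1},{"travel":[0.038,0,0.097],"yaw":0,"jaw":1},{"travel":[0.038,0,0.097],"yaw":0,"jaw":1}]'; python3 place.py 0 .004
```

```text
clock: 30.17
position: [0.4377, -0.3343, 0.0567]
orientation: [0.211, 0.048, 0.976, -0.011]
contact_force: [-0.1, 0.8, -0.5]
width: 0.0317
c tool [ 0.022  -0.      0.0073]
cap axes after
 [[-0.993 -0.086 -0.075]
 [ 0.084 -0.996  0.025]
 [-0.077  0.018  0.997]]
TCP target [ 0.43   -0.3332  0.0198]
clock 30.17 tcp [ 0.4377 -0.3343  0.0567] travel [0.0224 0.0003 0.0304] dist 0.038
toolx [-0.907  0.089 -0.412] tooly ang 84.4 toolz [ 0.41  -0.041 -0.911] F [-0.1  0.8 -0.5] w 0.0317 j [-1.    0.47  2.    0.72  0.51 -3.08]
finger tip lowest z 0.04856638088938052
remaining yaw -361.0
```

```bash
python3 -m inch '[{"travel":[0,0,0],"yaw":4,"jaw":1},{"travel":[0.003,0,0.003],"yaw":6,"jaw":1},{"travel":[0.006,0,0.007],"yaw":6,"jaw":1},{"travel":[0.009,0,0.011],"yaw":6,"jaw":1},{"travel":[0.012,0,0.015],"yaw":6,"jaw":1},{"travel":[0.015,0,0.019],"yaw":6,"jaw":1},{"travel":[0.017,0,0.023],"yaw":6,"jaw":1},{"travel":[0.018,0,0.024],"yaw":6,"jaw":1}]'; python3 place.py 0 .004
python3 - <<'E'
from h import *
from place import *
b=cam("top"); 
capo=p+R@c; CR=R@Cg; print(capo.round(4),CR[:,2].round(3))
print("term",[((proj(b,capo+CR@[t,0,.066])-[380,190]+.5)*6).round(0) for t in(.014,-.014)])
crop(b,"t17",190,300,380,480,6);crop(cam("side"),"s17",100,230,380,500,6)
E
```

```text
clock: 30.83
position: [0.4332, -0.3344, 0.03]
orientation: [0.207, 0.1, 0.973, 0.001]
contact_force: [0.7, 0.9, -1.1]
width: 0.0317
c tool [ 0.022  -0.      0.0073]
cap axes after
 [[-0.994 -0.084 -0.069]
 [ 0.083 -0.996  0.024]
 [-0.07   0.018  0.997]]
TCP target [ 0.4301 -0.3332  0.0196]
clock 30.83 tcp [ 0.4332 -0.3344  0.03  ] travel [0.0072 0.0001 0.0081] dist 0.011
toolx [-0.894  0.194 -0.404] tooly ang 78.8 toolz [ 0.404 -0.04  -0.914] F [ 0.7  0.9 -1.1] w 0.0317 j [-1.    0.53  2.02  0.81  0.45 -3.08]
finger tip lowest z 0.04866281387967928
remaining yaw -7.1
[ 0.4165 -0.3305  0.0144] [-0.073 -0.018  0.997]
term [array([346., 380.]), array([357., 317.])]
```

View pics/t17.png

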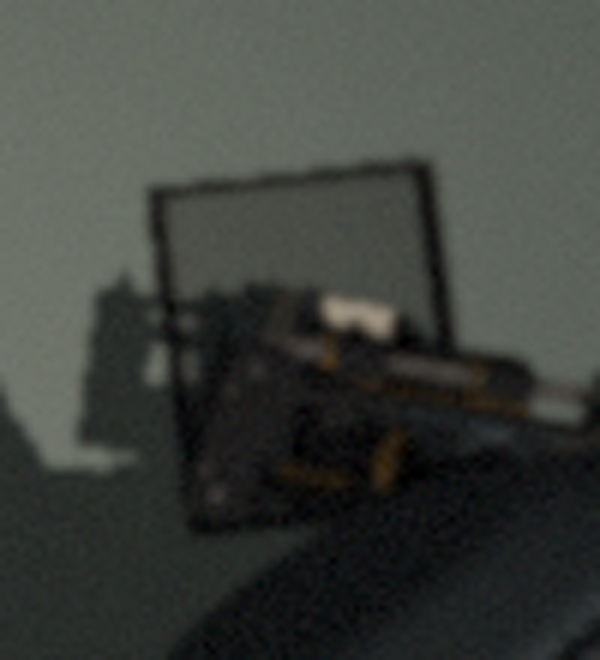

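View pics/s17.png

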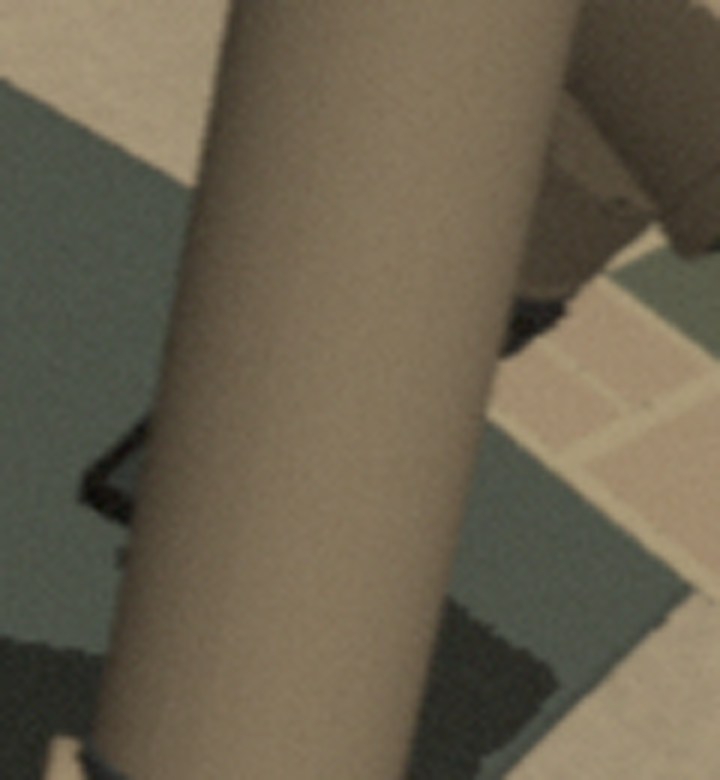

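```bash
python3 -m inch '[{"travel":[0.001,0,0.001],"yaw":3,"jaw":1},{"travel":[0.001,0,0.002],"yaw":3,"jaw":1},{"travel":[0.001,0,0.003],"yaw":3,"jaw":1},{"travel":[0.002,0,0.004],"yaw":3,"jaw":1},{"travel":[0.002,0,0.005],"yaw":3,"jaw":1},{"travel":[0.003,0,0.006],"yaw":3,"jaw":1},{"travel":[0.003,0,0.007],"yaw":3,"jaw":1},{"travel":[0.003,0,0.007],"yaw":3,"jaw":1}]'; python3 place.py 0 .004; python3 -c "
from place import *
print((p+R@c).round(4),(R@Cg)[:,2].round(3))"
```

```text
clock: 31.6
position: [0.4334, -0.3339, 0.0224]
orientation: [0.207, 0.125, 0.97, 0.006]
contact_force: [-0.5, 0.3, -1.6]
width: 0.0318
c tool [ 0.022  -0.      0.0073]
cap axes after
 [[-0.994 -0.084 -0.069]
 [ 0.082 -0.996  0.024]
 [-0.07   0.018  0.997]]
TCP target [ 0.4301 -0.3332  0.0196]
clock 31.6 tcp [ 0.4334 -0.3339  0.0224] travel [ 0.0042 -0.0003  0.0012] dist 0.004
toolx [-0.883  0.244 -0.401] tooly ang 76.1 toolz [ 0.404 -0.04  -0.914] F [-0.5  0.3 -1.6] w 0.0318 j [-1.    0.54  2.03  0.85  0.44 -3.07]
finger tip lowest z 0.048661703018993245
remaining yaw -10.1
[ 0.4169 -0.3289  0.0069] [-0.077 -0.036  0.996]
```

```bash
python3 -m inch '[{"travel":[0,0,0.001],"yaw":1,"jaw":1},{"travel":[0.001,0,0.0015],"yaw":1,"jaw":1},{"travel":[0.001,0,0.002],"yaw":1,"jaw":1},{"travel":[0.001,0,0.0025],"yaw":1,"jaw":1},{"travel":[0.001,0,0.003],"yaw":1,"jaw":1},{"travel":[0.001,0,0.0035],"yaw":1,"jaw":1},{"travel":[0.002,0,0.004],"yaw":1,"jaw":1},{"travel":[0.002,0,0.004],"yaw":1,"jaw":1}]'; python3 -c "
from place import *
print((p+R@c).round(4),(R@Cg)[:,2].round(3),state()['contact_force'])"
```

```text
clock: 32.27
position: [0.434, -0.3336, 0.0187]
orientation: [0.208, 0.133, 0.969, 0.008]
contact_force: [3.2, 4.0, 15.0]
width: 0.032
[ 0.4177 -0.3282  0.0032] [-0.08  -0.041  0.996] [ 3.23478427  4.02689929 15.02154328]
```

```bash
python3 -m inch '[{"travel":[0,0,0],"yaw":0,"jaw":1},{"travel":[0,0,0],"yaw":0,"jaw":1},{"travel":[0,0,0],"yaw":0,"jaw":1},{"travel":[0,0,0],"yaw":0,"jaw":1},{"travel":[0,0,0],"yaw":0,"jaw":0.6},{"travel":[0,0,0],"yaw":0,"jaw":0.5},{"travel":[0,0,0],"yaw":0,"jaw":0.4},{"travel":[0,0,0],"yaw":0,"jaw":0.2}]' 3
python3 - <<'E'
from h import *
b=cam("top");crop(b,"t18",190,300,380,480,6)
E
```

```text
clock: 32.93
position: [0.4339, -0.3336, 0.0186]
orientation: [0.208, 0.133, 0.969, 0.008]
contact_force: [0.1, -0.6, 0.7]
width: 0.0537
```

View pics/t18.png

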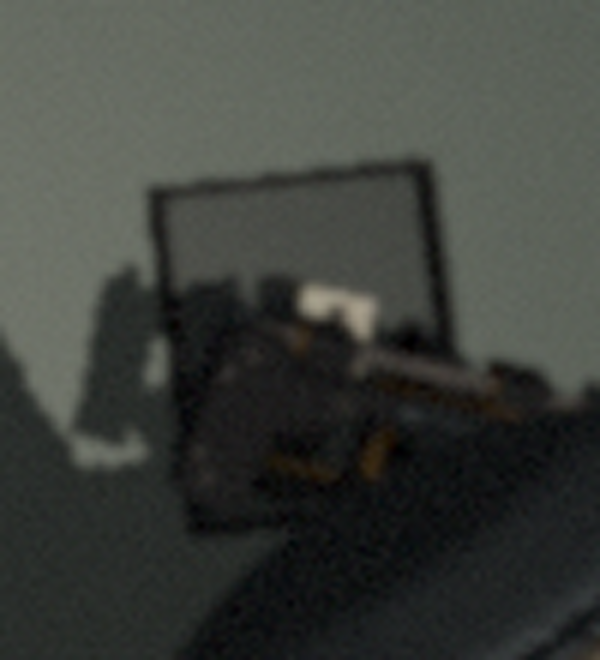

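```bash
python3 -m inch '[{"travel":[0,0,0],"yaw":0,"jaw":0},{"travel":[0,0,0],"yaw":0,"jaw":0},{"travel":[0,0,0],"yaw":0,"jaw":0},{"travel":[0,0,-0.01],"yaw":0,"jaw":0},{"travel":[0,0,-0.03],"yaw":0,"jaw":0},{"travel":[0,0,-0.06],"yaw":0,"jaw":0},{"travel":[0,0,-0.1],"yaw":0,"jaw":0},{"travel":[0,0,-0.14],"yaw":0,"jaw":0}]'; python3 go.py H -.2 0 .2
python3 - <<'E'
from h import *
b=cam("top");crop(b,"t19",190,300,380,480,6); crop(cam("side"),"s19",100,230,380,500,6)
E
```

```text
clock: 33.65
position: [0.3758, -0.3273, 0.1471]
orientation: [0.207, 0.133, 0.969, 0.009]
contact_force: [1.2, -1.0, 0.6]
width: 0.0909
clock 33.65 tcp [ 0.3758 -0.3273  0.1471] travel [ 0.0639  0.2834 -0.0635] dist 0.297
toolx [-0.879  0.262 -0.399] tooly ang 75.2 toolz [ 0.403 -0.038 -0.914] F [ 1.2 -1.   0.6] w 0.0909 j [-1.12  0.25  1.99  0.53  0.75 -2.78]
yaw to level jaws 169.8 or +-180; toolz az -5.4
```

View pics/t19.png

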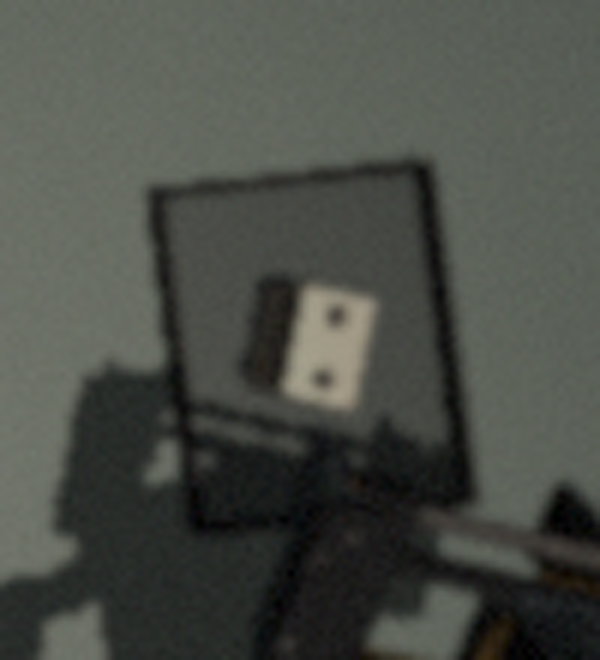

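```bash
python3 go.py H -.20 0 .13
```

```text
clock 33.75 tcp [ 0.3767 -0.3298  0.1512] travel [0.0944 0.2805 0.0015] dist 0.296
toolx [-0.877  0.259 -0.405] tooly ang 75.2 toolz [ 0.408 -0.046 -0.912] F [ 0.3 -0.4 -0.6] w 0.0914 j [-1.12  0.24  1.99  0.53  0.75 -2.78]
yaw to level jaws 170.8 or +-180; toolz az -6.4
```

```bash
cat > fk.py <<'E'
import numpy as np
from scipy.optimize import least_squares
D=np.array([[.625,.1745,0,.494,1.346],[.9162,.1731,.007,1.0232,.2564],[.9423,.1573,.047,1.0568,.2202],[.5354,.2694,.017,.27,1.44],[.8873,.4103,.21,.78,.22],[.953,.4719,.447,.735,.22],[.5376,.1314,.446,.27,2.04],[.4993,.2037,.45,.08,2.01],[.584,.032,.45,.53,2.05],[.51,.26,.447,.02,1.90]])
def f(v,D=D):
    r0,a,b,d,z0,L=v; r,z,p,j2,j3=D.T
    return np.r_[r0+a*np.sin(j2)+b*np.sin(j2+j3+d)+L*np.sin(p)-r, z0+a*np.cos(j2)+b*np.cos(j2+j3+d)-L*np.cos(p)-z]
s=least_squares(f,[.1,.5,.5,0,.4,.3],loss="soft_l1",f_scale=.005); v=s.x
def ik(r,z,p):
    g=lambda q: f(v,np.array([[r,z,p,q[0],q[1]]]))
    q=least_squares(g,[.2,2.0]).x; return q, np.pi-p-q.sum(), np.abs(g(q)).max()
if __name__=="__main__":
    print(v.round(3),np.abs(f(v)).max())
    for p in(.42,.3,.2,0):
        for r,z in((.477,.0725),(.42,.0475),(.5,.11),(.366,.13)): q,j5,e=ik(r,z,p); print(p,r,z,q.round(2),"j5",round(j5,2),e.round(4))
E
python3 fk.py
```

```text
[0.004 0.594 0.401 0.291 0.259 0.394] 0.0034843159944537017
0.42 0.477 0.0725 [0.35 2.22] j5 0.15 0.0
0.42 0.42 0.0475 [0.39 2.39] j5 -0.06 0.0
0.42 0.5 0.11 [0.27 2.13] j5 0.32 0.0
0.42 0.366 0.13 [0.05 2.36] j5 0.31 0.0
0.3 0.477 0.0725 [0.34 2.11] j5 0.39 0.0
0.3 0.42 0.0475 [0.36 2.26] j5 0.22 0.0
0.3 0.5 0.11 [0.29 2.01] j5 0.54 0.0
0.3 0.366 0.13 [0.07 2.25] j5 0.53 0.0
0.2 0.477 0.0725 [0.36 2.01] j5 0.57 0.0
0.2 0.42 0.0475 [0.36 2.17] j5 0.41 0.0
0.2 0.5 0.11 [0.32 1.92] j5 0.71 0.0
0.2 0.366 0.13 [0.1  2.16] j5 0.68 0.0
0 0.477 0.0725 [0.43 1.83] j5 0.89 0.0
0 0.42 0.0475 [0.42 1.98] j5 0.74 0.0
0 0.5 0.11 [0.4  1.73] j5 1.01 0.0
0 0.366 0.13 [0.2 2. ] j5 0.95 0.0
```

```bash
python3 go.py H -.115 0 .17
```

```text
clock 33.75 tcp [ 0.3767 -0.3298  0.1512] travel [ 2.100e-03  2.983e-01 -1.000e-04] dist 0.298
toolx [-0.877  0.259 -0.405] tooly ang 75.2 toolz [ 0.408 -0.046 -0.912] F [ 0.3 -0.4 -0.6] w 0.0914 j [-1.12  0.24  1.99  0.53  0.75 -2.78]
yaw to level jaws 170.8 or +-180; toolz az -6.4
```

```bash
python3 -m inch '[{"travel":[0,0.02,-0.01],"yaw":7,"jaw":0},{"travel":[0,0.05,-0.02],"yaw":14,"jaw":0},{"travel":[0,0.09,-0.03],"yaw":21,"jaw":0},{"travel":[0,0.13,-0.03],"yaw":28,"jaw":0},{"travel":[0,0.17,-0.03],"yaw":35,"jaw":0},{"travel":[0,0.21,-0.03],"yaw":42,"jaw":0},{"travel":[0,0.25,-0.02],"yaw":49,"jaw":0},{"travel":[0.002,0.29,-0.02],"yaw":56,"jaw":0}]'; python3 go.py H -.115 0 .17
```

```text
clock: 34.42
position: [0.421, -0.1229, 0.1874]
orientation: [0.193, 0.472, 0.857, 0.079]
contact_force: [-0.6, -0.5, 0.2]
width: 0.0913
clock 34.42 tcp [ 0.421  -0.1229  0.1874] travel [0.0585 0.0618 0.0242] dist 0.088
toolx [-0.48   0.839 -0.255] tooly ang 34.9 toolz [ 0.405 -0.046 -0.913] F [-0.6 -0.5  0.2] w 0.0913 j [-0.59  0.03  2.12  0.32  0.64 -1.38]
yaw to level jaws 128.8 or +-180; toolz az -6.5
```

Remaining yaw is about +39.

```bash
python3 -m inch '[{"travel":[0.01,0.01,0],"yaw":7,"jaw":0},{"travel":[0.02,0.02,0.0],"yaw":14,"jaw":0},{"travel":[0.03,0.03,0.0],"yaw":21,"jaw":0},{"travel":[0.04,0.04,0.0],"yaw":28,"jaw":0},{"travel":[0.05,0.05,0.01],"yaw":35,"jaw":0},{"travel":[0.058,0.062,0.02],"yaw":39,"jaw":0},{"travel":[0.058,0.062,0.024],"yaw":39,"jaw":0},{"travel":[0.058,0.062,0.024],"yaw":39,"jaw":0}]'; python3 go.py H -.108 0 .123
python3 - <<'E'
from h import *
from hc import *
a=cam("side");_,p,R=rot();print("rear corner H",inv(p+R@[0,-.0456,-.039]).round(4))
crop(a,"s20",80,230,290,410,6); crop(cam("top"),"t20",130,290,270,430,5)
E
```

```text
clock: 35.08
position: [0.4511, -0.0405, 0.1692]
orientation: [0.154, 0.731, 0.65, 0.139]
contact_force: [-0.6, -0.1, 0.3]
width: 0.091
clock 35.08 tcp [ 0.4511 -0.0405  0.1692] travel [-0.0008 -0.0125  0.045 ] dist 0.047
toolx [0.116 0.993 0.003] tooly ang -6.7 toolz [ 0.404 -0.045 -0.914] F [-0.6 -0.1  0.3] w 0.091 j [-0.28  0.08  2.13  0.14  0.52 -0.27]
yaw to level jaws 89.6 or +-180; toolz az -6.3
rear corner H [-0.1726  0.0024  0.1867]
```

View pics/s20.png

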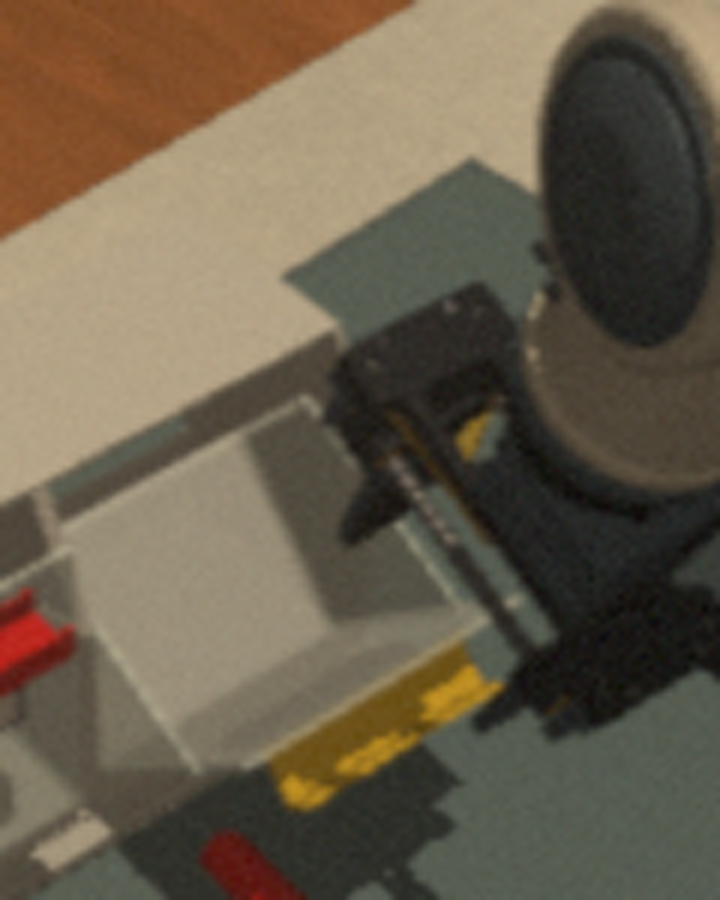

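View pics/t20.png

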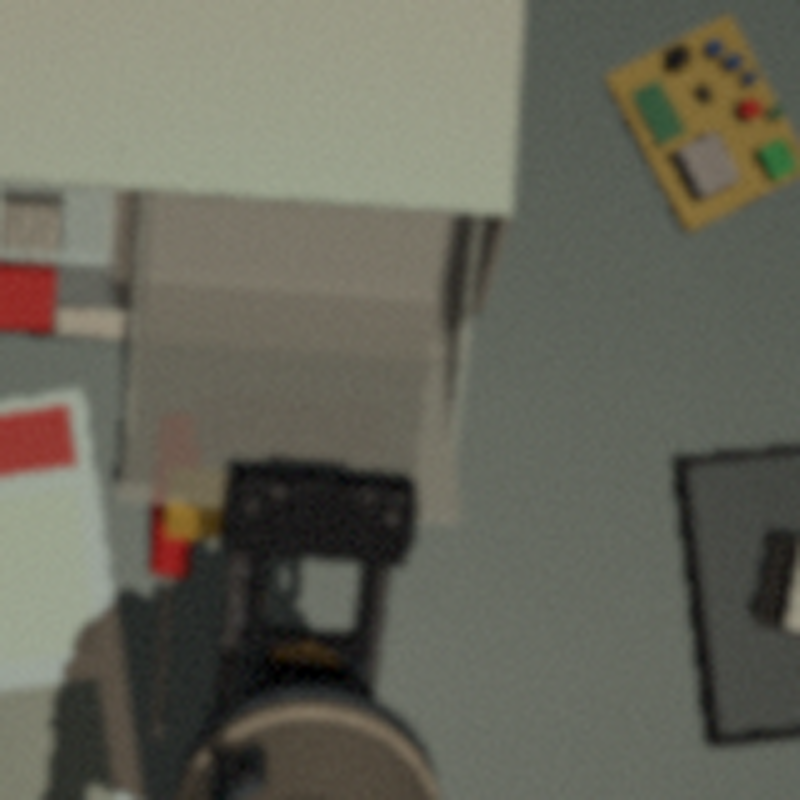

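```bash
python3 -c "
from hc import *
_,p,R=rot();h=inv(p);print(h)
to(H(h[0]+.0146,h[1],.0745))"
```

```text
[-1.15088223e-01 -1.94005898e-05  1.70010156e-01]
clock 35.18 tcp [ 0.4508 -0.0415  0.17  ] travel [ 0.0004 -0.0255  0.0932] dist 0.097
toolx [0.113 0.994 0.001] tooly ang -6.5 toolz [ 0.404 -0.045 -0.914] F [-0.4  0.4 -0.3] w 0.0913 j [-0.29  0.08  2.13  0.14  0.52 -0.28]
```

```bash
python3 -m inch '[{"travel":[0,-0.01,0.005],"yaw":0,"jaw":0},{"travel":[0,-0.02,0.02],"yaw":0,"jaw":0},{"travel":[0,-0.03,0.04],"yaw":0,"jaw":0},{"travel":[0,-0.03,0.06],"yaw":0,"jaw":0},{"travel":[0,-0.03,0.075],"yaw":0,"jaw":0},{"travel":[0,-0.028,0.085],"yaw":0,"jaw":0},{"travel":[0,-0.026,0.093],"yaw":0,"jaw":0},{"travel":[0,-0.026,0.093],"yaw":0,"jaw":0}]'
python3 - <<'E'
from h import *
from hc import *
a=cam("side");_,p,R=rot();print("rear corner H",inv(p+R@[0,-.0456,-.039]).round(4));h=inv(p);to(H(h[0]+.025,h[1],h[2]+.01))
crop(a,"s21",80,230,290,410,6)
E
```

```text
clock: 35.85
position: [0.4652, -0.0438, 0.0737]
orientation: [0.155, 0.73, 0.652, 0.138]
contact_force: [0.1, -0.2, 0.1]
width: 0.0912
rear corner H [-0.1585  0.001   0.0913]
clock 35.9 tcp [ 0.4647 -0.0435  0.0742] travel [0.0009 0.0269 0.001 ] dist 0.027
toolx [0.113 0.994 0.001] tooly ang -6.5 toolz [ 0.403 -0.045 -0.914] F [-0.2 -0.  -0.2] w 0.0914 j [-0.28  0.34  2.24  0.42  0.16 -0.57]
```

View pics/s21.png

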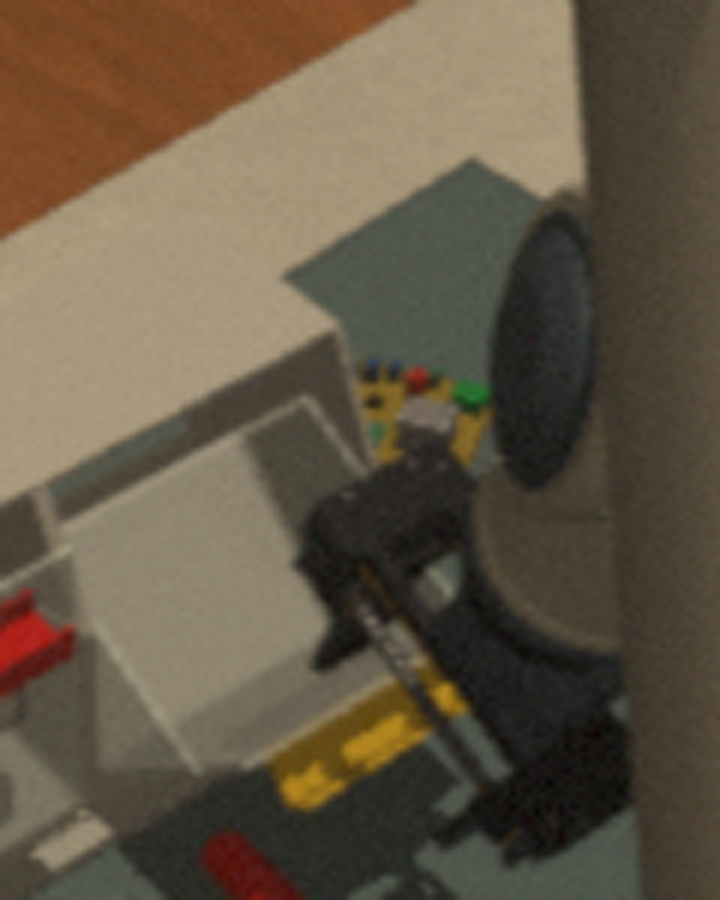

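```bash
python3 -m inch '[{"travel":[0,0.011,0.005],"yaw":0,"jaw":0},{"travel":[0,0.022,0.009],"yaw":0,"jaw":0},{"travel":[0,0.031,0.012],"yaw":0,"jaw":0},{"travel":[0,0.038,0.009],"yaw":0,"jaw":0},{"travel":[0,0.046,0.005],"yaw":0,"jaw":0},{"travel":[0,0.054,0.001],"yaw":0,"jaw":0},{"travel":[0,0.061,-0.003],"yaw":0,"jaw":0},{"travel":[0,0.061,-0.003],"yaw":0,"jaw":0}]'
python3 - <<'E'
from h import *
from hc import *
a=cam("side");_,p,R=rot();print("rear corner H",inv(p+R@[0,-.0456,-.039]).round(4));h=inv(p);to(H(h[0]+.025,h[1],h[2]+.01))
crop(a,"s22",80,230,290,410,6)
E
```

```text
clock: 36.57
position: [0.5199, -0.0505, 0.1038]
orientation: [0.156, 0.729, 0.651, 0.139]
contact_force: [-0.1, 0.5, 0.1]
width: 0.0909
rear corner H [-0.1036 -0.0014  0.12  ]
clock 36.62 tcp [ 0.5193 -0.0502  0.103 ] travel [0.0009 0.0269 0.0011] dist 0.027
toolx [ 0.112  0.994 -0.   ] tooly ang -6.4 toolz [ 0.405 -0.046 -0.913] F [-1.   0.3  0.1] w 0.0914 j [-0.25  0.32  2.09  0.18  0.33 -0.3 ]
```

View pics/s22.png

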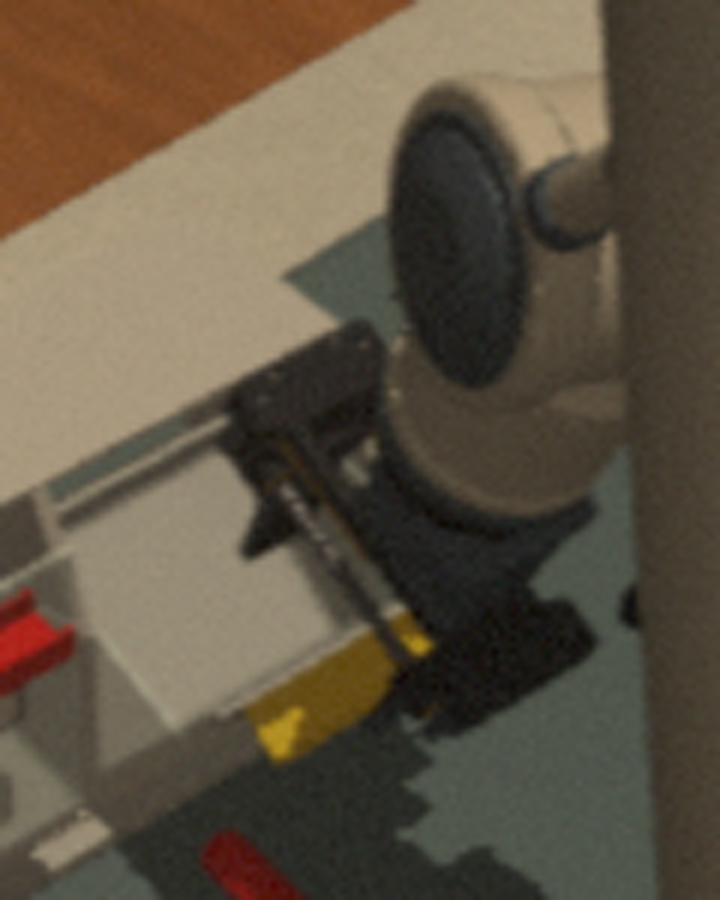

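```bash
python3 -m inch '[{"travel":[0,0.008,-0.003],"yaw":0,"jaw":0},{"travel":[0,0.016,-0.007],"yaw":0,"jaw":0},{"travel":[0,0.023,-0.01],"yaw":0,"jaw":0},{"travel":[0,0.029,-0.012],"yaw":0,"jaw":0},{"travel":[0,0.035,-0.014],"yaw":0,"jaw":0},{"travel":[0,0.041,-0.016],"yaw":0,"jaw":0},{"travel":[0,0.047,-0.018],"yaw":0,"jaw":0},{"travel":[0,0.047,-0.018],"yaw":0,"jaw":0}]'
python3 - <<'E'
from h import *
from hc import *
a=cam("side");_,p,R=rot();print("rear corner H",inv(p+R@[0,-.0456,-.039]).round(4));h=inv(p);to(H(h[0]+.025,h[1],h[2]+.01))
crop(a,"s23",80,230,290,410,6)
E
```

```text
clock: 37.28
position: [0.5561, -0.0545, 0.1396]
orientation: [0.156, 0.729, 0.651, 0.139]
contact_force: [1.1, -0.9, 1.1]
width: 0.0911
rear corner H [-0.0673 -0.0026  0.156 ]
clock 37.33 tcp [ 0.5554 -0.0543  0.1391] travel [0.0008 0.0269 0.0011] dist 0.027
toolx [ 0.112  0.994 -0.001] tooly ang -6.4 toolz [ 0.406 -0.046 -0.913] F [-0.1  0.8  0.5] w 0.0912 j [-0.24  0.28  1.96  0.11  0.48 -0.22]
```

View pics/s23.png

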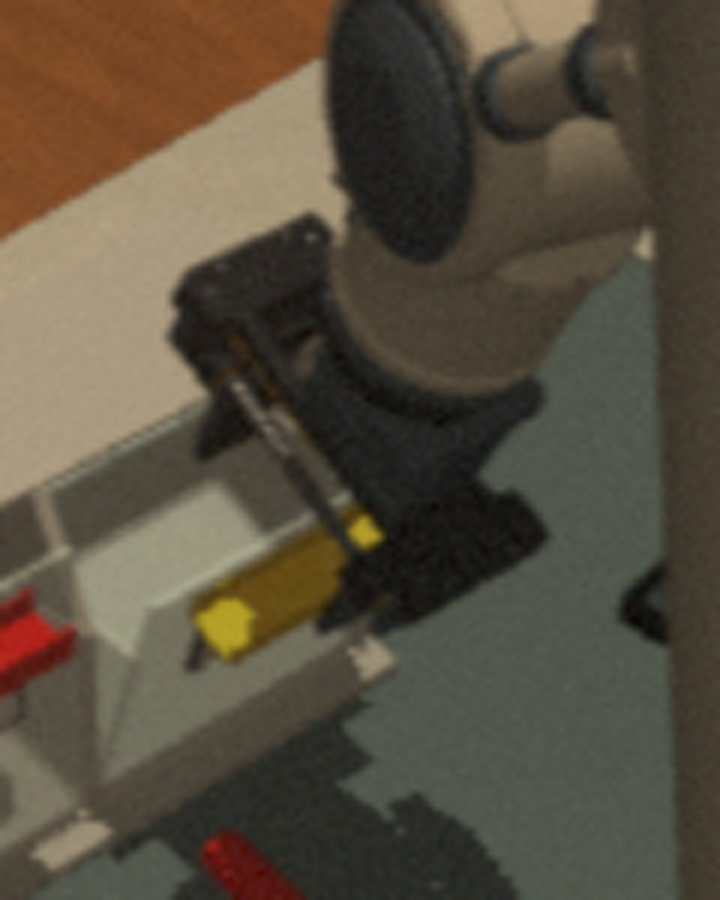

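```bash
python3 -m inch '[{"travel":[0,0,-0.005],"yaw":0,"jaw":0},{"travel":[0,0,-0.02],"yaw":0,"jaw":0},{"travel":[0,0,-0.04],"yaw":0,"jaw":0},{"travel":[0,0,-0.06],"yaw":0,"jaw":0},{"travel":[0,0,-0.08],"yaw":0,"jaw":0},{"travel":[0,0,-0.1],"yaw":0,"jaw":0},{"travel":[0,0,-0.12],"yaw":0,"jaw":0},{"travel":[0,0,-0.14],"yaw":0,"jaw":0}]'
python3 - <<'E'
from h import *
from hc import *
a=cam("side");to(H(-.05,0,.2))
crop(a,"s24",80,230,290,410,6);crop(cam("top"),"t24",130,290,270,430,5)
E
```

```text
clock: 38.0
position: [0.4973, -0.0476, 0.2676]
orientation: [0.156, 0.729, 0.652, 0.139]
contact_force: [-0.5, 0.1, 0.1]
width: 0.0912
clock 38.05 tcp [ 0.4976 -0.0477  0.2709] travel [ 0.0032 -0.013   0.072 ] dist 0.073
toolx [ 0.112  0.994 -0.001] tooly ang -6.4 toolz [ 0.409 -0.047 -0.911] F [1.2 0.  5.1] w 0.0911 j [-0.26  0.    1.87  0.08  0.85 -0.19]
```

View pics/s24.png

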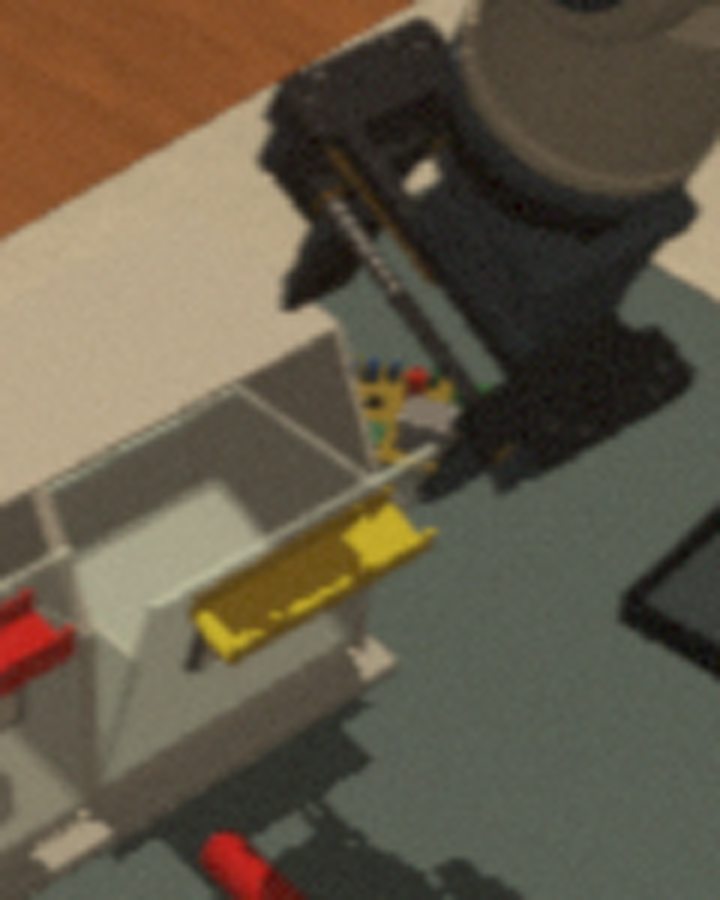

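View pics/t24.png

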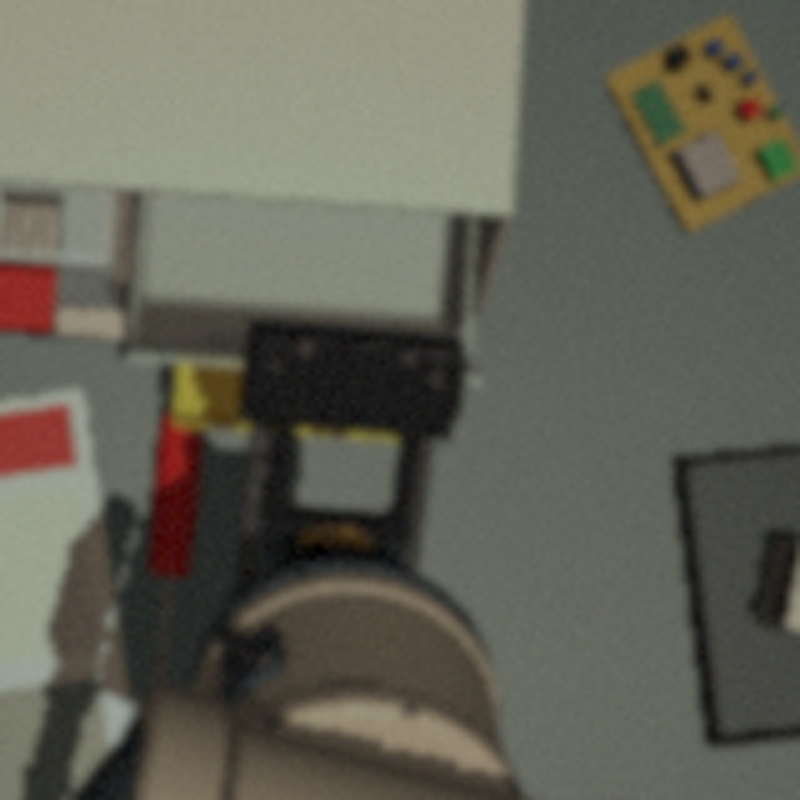

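```bash
python3 -m inch '[{"travel":[0,-0.01,0],"yaw":0,"jaw":1},{"travel":[0,-0.02,0],"yaw":0,"jaw":1},{"travel":[0,-0.03,0],"yaw":0,"jaw":1},{"travel":[0,-0.03,0],"yaw":0,"jaw":1},{"travel":[0,-0.03,0],"yaw":0,"jaw":1},{"travel":[0,-0.03,0],"yaw":0,"jaw":1},{"travel":[0,-0.03,0],"yaw":0,"jaw":1},{"travel":[0,-0.03,0],"yaw":0,"jaw":1}]' 10; python3 go.py H -.095 0 .118
```

```text
clock: 38.77
position: [0.4716, -0.0449, 0.2573]
orientation: [0.158, 0.729, 0.651, 0.14]
contact_force: [0.7, -0.3, 0.5]
width: 0.0409
clock 38.77 tcp [ 0.4716 -0.0449  0.2573] travel [ 0.0019 -0.0584  0.1264] dist 0.139
toolx [ 0.112  0.994 -0.001] tooly ang -6.4 toolz [ 0.41  -0.047 -0.911] F [ 0.7 -0.3  0.5] w 0.0409 j [-0.28 -0.03  1.94  0.09  0.81 -0.21]
yaw to level jaws 90.2 or +-180; toolz az -6.6
```

```bash
python3 -m inch '[{"travel":[0,-0.02,0.005],"yaw":0,"jaw":1},{"travel":[0,-0.04,0.02],"yaw":0,"jaw":1},{"travel":[0,-0.055,0.04],"yaw":0,"jaw":1},{"travel":[0,-0.058,0.06],"yaw":0,"jaw":1},{"travel":[0,-0.058,0.085],"yaw":0,"jaw":1},{"travel":[0,-0.058,0.11],"yaw":0,"jaw":1},{"travel":[0,-0.058,0.126],"yaw":0,"jaw":1},{"travel":[0,-0.058,0.126],"yaw":0,"jaw":1}]' 10
python3 - <<'E'
from h import *
from hc import *
a=cam("side");_,p,R=rot();print("corner",inv(p+R@[0,.010,-.039]).round(4));h=inv(p);to(H(-.028,0,.136))
crop(a,"s25",80,230,290,410,6)
E
```

```text
clock: 39.43
position: [0.4709, -0.045, 0.1161]
orientation: [0.156, 0.729, 0.652, 0.139]
contact_force: [-0.3, 0.7, 0.5]
width: 0.0007
corner [-0.1021 -0.0015  0.1569]
clock 39.48 tcp [ 0.4704 -0.0448  0.1173] travel [0.004  0.0689 0.0104] dist 0.07
toolx [ 0.112  0.994 -0.001] tooly ang -6.4 toolz [ 0.407 -0.046 -0.912] F [1.1 0.1 0.1] w 0.0003 j [-0.28  0.23  2.18  0.21  0.33 -0.35]
```

View pics/s25.png

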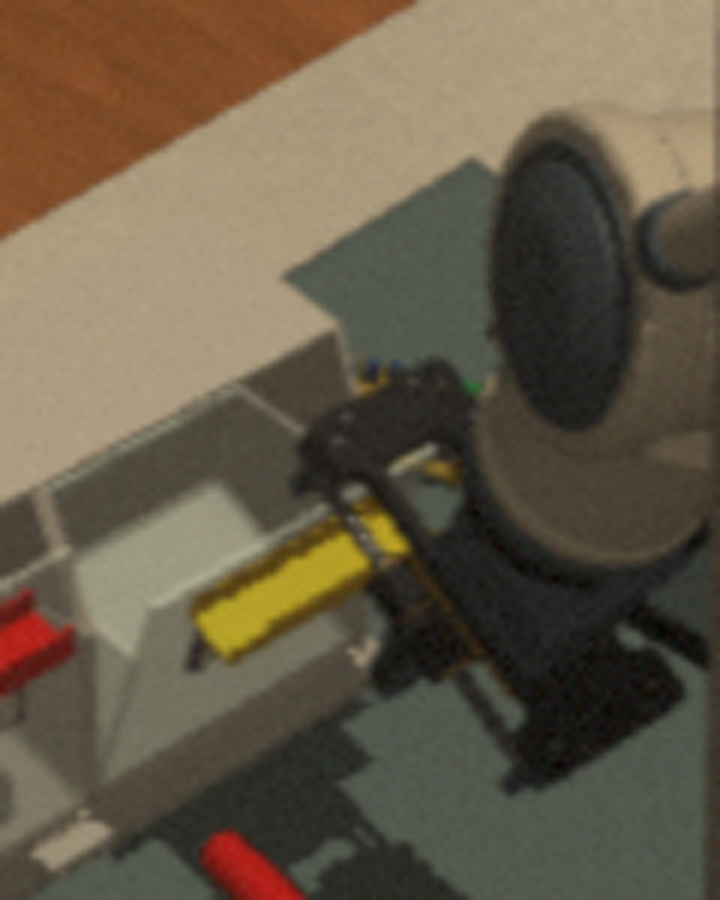

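```bash
python3 -m inch '[{"travel":[0,0.01,0.002],"yaw":0,"jaw":1},{"travel":[0,0.02,0.004],"yaw":0,"jaw":1},{"travel":[0,0.029,0.005],"yaw":0,"jaw":1},{"travel":[0,0.037,0.006],"yaw":0,"jaw":1},{"travel":[0,0.045,0.008],"yaw":0,"jaw":1},{"travel":[0,0.052,0.01],"yaw":0,"jaw":1},{"travel":[0,0.058,0.011],"yaw":0,"jaw":1},{"travel":[0,0.063,0.012],"yaw":0,"jaw":1}]' 10
python3 - <<'E'
from h import *
from hc import *
a=cam("side");_,p,R=rot();print("corner",inv(p+R@[0,.010,-.039]).round(4));h=inv(p);to(H(-.028,0,.136))
crop(a,"s26",80,230,290,410,6)
E
```

```text
clock: 40.15
position: [0.5332, -0.0518, 0.1324]
orientation: [0.157, 0.729, 0.652, 0.14]
contact_force: [0.6, -0.4, -0.1]
width: 0.0002
corner [-0.0381 -0.0038  0.1724]
clock 40.2 tcp [ 0.5341 -0.0521  0.1327] travel [ 0.0041  0.0041 -0.0017] dist 0.006
toolx [ 0.112  0.994 -0.001] tooly ang -6.4 toolz [ 0.408 -0.047 -0.912] F [ 1.1 -0.5  0.9] w 0.0004 j [-0.25  0.27  2.02  0.13  0.43 -0.24]
```

View pics/s26.png

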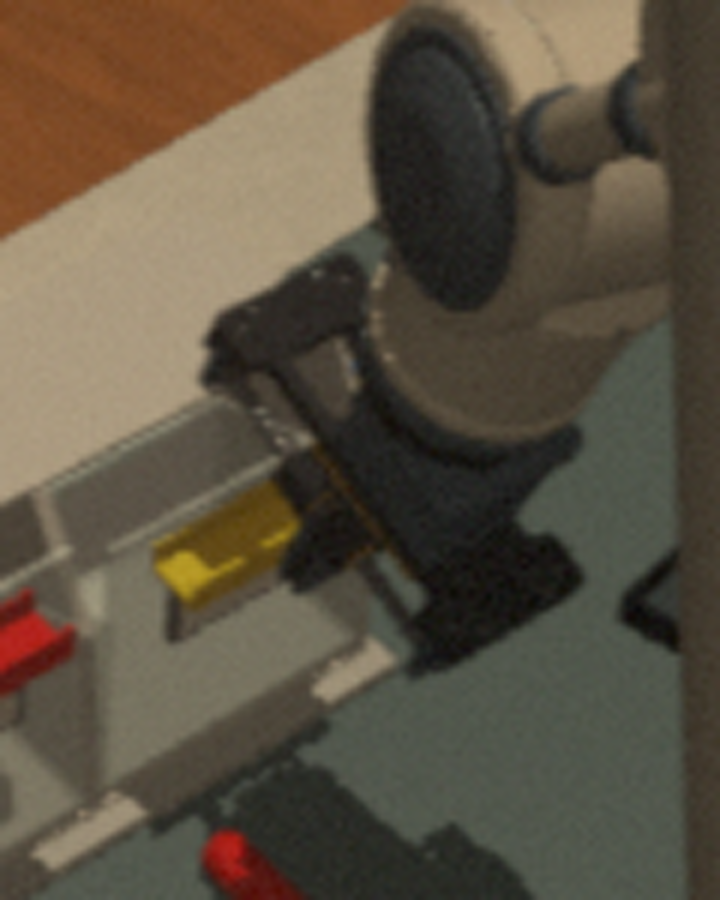

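```bash
python3 -m inch '[{"travel":[0,0.002,0],"yaw":0,"jaw":1},{"travel":[0,0.003,0],"yaw":0,"jaw":1},{"travel":[0,0.005,0.001],"yaw":0,"jaw":1},{"travel":[0,0.006,0.001],"yaw":0,"jaw":1},{"travel":[0,0.007,0.001],"yaw":0,"jaw":1},{"travel":[0,0.008,0.002],"yaw":0,"jaw":1},{"travel":[0,0.009,0.002],"yaw":0,"jaw":1},{"travel":[0,0.009,0.002],"yaw":0,"jaw":1}]' 10
```

```text
clock: 40.87
position: [0.5432, -0.0531, 0.1346]
orientation: [0.157, 0.729, 0.651, 0.14]
contact_force: [-0.1, -0.8, 0.3]
width: 0.0004
```

```bash
python3 -m inch '[{"travel":[0,0.001,0],"yaw":0,"jaw":1},{"travel":[0,0.002,0.001],"yaw":0,"jaw":1},{"travel":[0,0.003,0.001],"yaw":0,"jaw":1},{"travel":[0,0.004,0.001],"yaw":0,"jaw":1},{"travel":[0,0.005,0.002],"yaw":0,"jaw":1},{"travel":[0,0.006,0.002],"yaw":0,"jaw":1},{"travel":[0,0.006,0.002],"yaw":0,"jaw":1},{"travel":[0,0.006,0.002],"yaw":0,"jaw":1}]' 10;  python3 - <<'E'
from h import *
from hc import *
a=cam("side");_,p,R=rot();print("corner",inv(p+R@[0,.010,-.039]).round(4),state()["contact_force"])
crop(a,"s27",80,230,290,410,6)
E
```

```text
clock: 41.53
position: [0.5449, -0.0528, 0.1332]
orientation: [0.154, 0.729, 0.652, 0.137]
contact_force: [-26.4, -0.7, 12.1]
width: 0.0004
corner [-0.027  -0.0037  0.1729] [-27.37508394  -0.81013376  13.73081906]
```

View pics/s27.png

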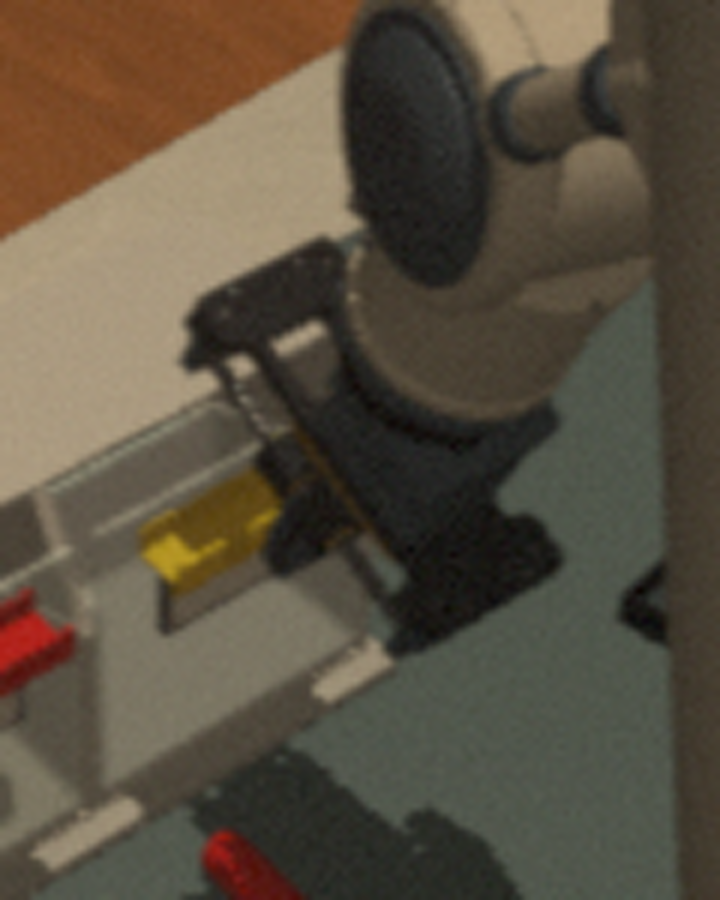

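```bash
python3 -m inch '[{"travel":[0,-0.01,0],"yaw":0,"jaw":1},{"travel":[0,-0.03,0.01],"yaw":0,"jaw":1},{"travel":[0,-0.05,0.01],"yaw":0,"jaw":1},{"travel":[0,-0.05,-0.02],"yaw":0,"jaw":1},{"travel":[0,-0.05,-0.06],"yaw":0,"jaw":1},{"travel":[0,-0.05,-0.1],"yaw":0,"jaw":1},{"travel":[0,-0.05,-0.14],"yaw":0,"jaw":1},{"travel":[0,-0.05,-0.18],"yaw":0,"jaw":1}]' 10;  python3 - <<'E'
from h import *
from fit import *
a=cam("side");b=cam("top")
p0=[.5655,-.0505,-.0785]; 
pts=[W(p0,q) for q in ([.0,-.089,.184],[0,.089,.184],[-.032,.06,.175],[-.032,-.06,.175])]
crop(a,"s28",80,230,290,410,6,[proj(a,q) for q in pts]);cv2.imwrite("pics/t28.png",b["color"][:,:,::-1])
E
```

```text
clock: 42.25
position: [0.4258, -0.0394, 0.2794]
orientation: [0.154, 0.729, 0.652, 0.137]
contact_force: [1.9, -0.9, 0.6]
width: 0.0004
```

View pics/s28.png

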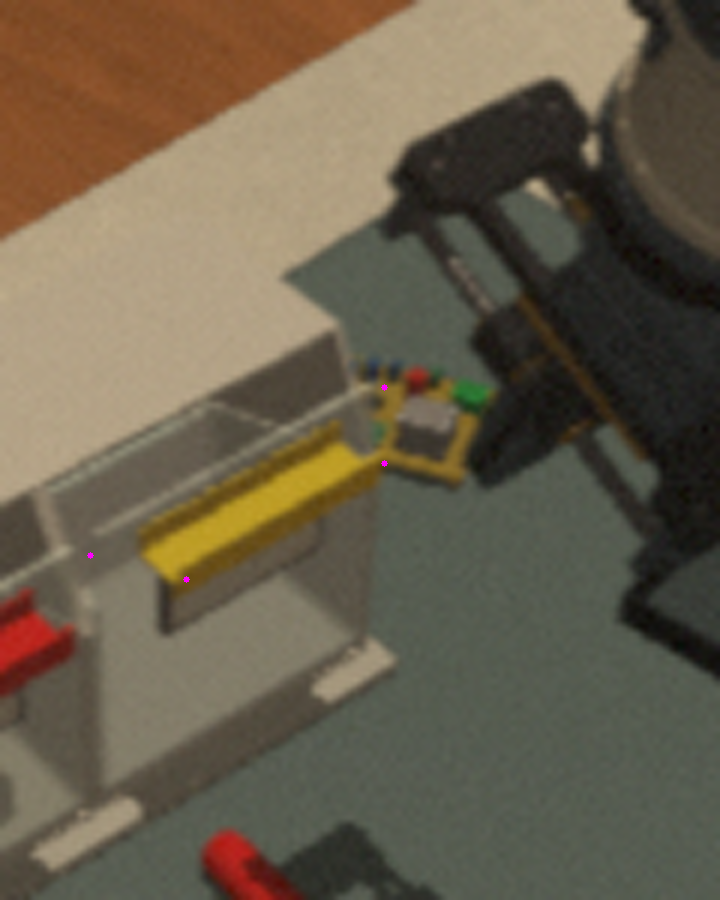

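View pics/t28.png

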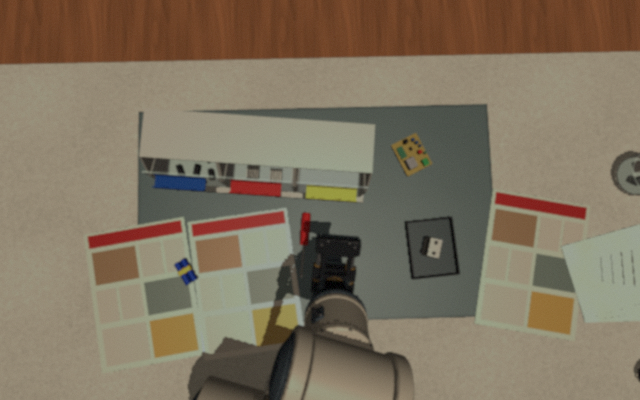

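Run:
```python
from h import *
a,b=cam("side"),cam("top")
for n,s,boxes in (("side",a,{"yellowpull":(150,185,305,358),"redpull":(178,212,255,305),"bluepull":(210,248,190,248),"driver":(215,270,318,372),"board":(138,162,350,374),"batt":(318,345,255,290)}),("top",b,{"yellow":(182,204,300,368),"red":(176,200,225,290),"blue":(172,195,148,212),"board":(130,178,388,434),"batt":(255,288,172,200),"driver":(208,236,298,312)})):
    o=cv2.imread(f"pics/{n}0.png"); c=s["color"][:,:,::-1].copy()
    for k,(r0,r1,c0,c1) in boxes.items():
        big=cv2.resize(c[r0-6:r1+6,c0-6:c1+6],None,fx=4,fy=4,interpolation=cv2.INTER_CUBIC); t=cv2.resize(o[r0:r1,c0:c1],None,fx=4,fy=4,interpolation=cv2.INTER_CUBIC)
        m=cv2.matchTemplate(big,t,cv2.TM_CCOEFF_NORMED); _,v,_,l=cv2.minMaxLoc(m); print(n,k,round(v,2),"shift px",(l[0]-24)/4,(l[1]-24)/4)
crop(b,"t29",205,285,395,475,7); crop(a,"s29",140,220,380,470,7)
```

```text
side yellowpull 0.96 shift px 0.0 0.0
side redpull 1.0 shift px 0.0 0.0
side bluepull 1.0 shift px 0.0 0.0
side driver 0.82 shift px -1.0 -0.5
side board 0.67 shift px -0.25 0.0
side batt 1.0 shift px 0.0 0.0
top yellow 0.98 shift px 0.0 0.0
top red 1.0 shift px 0.0 0.0
top blue 1.0 shift px 0.0 0.0
top board 0.99 shift px 0.0 0.0
top batt 1.0 shift px 0.0 0.0
top driver 0.8 shift px 0.0 0.25
```

View pics/t29.png

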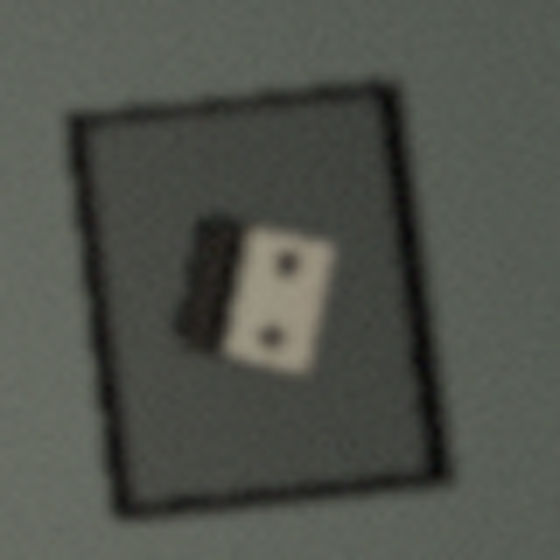

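View pics/s29.png

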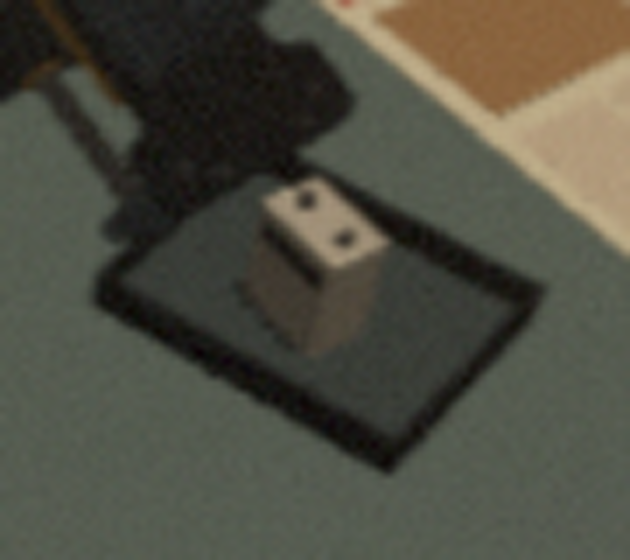

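The capacitor stands upright near the middle of the tray. All three pulls match the starting pictures with no shift, the loose items are in place, and the arm is clear.

```bash
python3 -c "
from station import *
print(finish_job())"
```

```text
the job is handed in; nothing more can be done
None
```

I finished the task and handed the job in after about 42 s on the clock (limit 72 s). The capacitor stands upright, terminals up, in the kit tray, and the yellow-pull bin is shut again.

**What I did**
- **Opening:** I drew the bin open with one finger behind the top edge of its front panel. It stayed open on its stop after I let go.
- **Grasp:** A straight-down grasp would have put the gripper body into the housing walls. I tilted the tool about 0.45 rad by repeatedly commanding points beyond the arm's reach.
- **Placing:** I gripped the capacitor by its top and turned the tool half a turn, which brought it nearly upright. I lowered it to contact with the tray floor and released it there.
- **Closing:** I pushed the bin shut from the front of the pull.

**What the last checks showed**
- **Bins:** In both cameras all three pulls match their starting pictures with no shift. The last push on the yellow bin ended firmly at about 30 N.
- **Other items:** The board and battery show no real shift from their starting pictures. The screwdriver matched less well, about 1 px off in the side view, with shadow and lighting differences there.
- **Arm:** It ended clear of everything.

**What disagreed or went wrong**
- **Tool position:** The reported tool point lay about 39 mm beyond the real fingertips. I found this in the pictures and confirmed it by touching the roof, then corrected for it.
- **Opening force:** At the opening stop the finger pressed with about 78 N for a moment, below the 120 N wrist limit.
- **Wrist joint:** It reached its -3.08 rad limit while I lowered the capacitor, so I turned the tool back slightly.
- **Half-shut bin:** The bin did not fall shut by itself after the first push. A second push closed it.

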